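# Cure the bonded lanterns under the UV lamp and hang them up

### The job

Draw the tray out from under the UV lamp, stand all the lanterns upright on it, slide it fully home under the lamp without upsetting them, and press the lamp's treadle to its stop, keeping it down for two seconds. Then draw the tray out again and hang each lantern by the middle of its bail in a hook of the drying stand, one to a hook, hanging still. Do not hit the lamp hood or disturb the jars, bottle, brush and foil dispenser around.

Things in the scene. Friction and masses are not known exactly. Their poses are not given: they have to be found in the camera images.
- lantern1_mid (a point): centre (66.5 mm up) of a hanging glass lantern, one of 2 or 3 alike (None if absent), upright on the bench at the start, 133 mm tall, 0.3 kg: brass foot 66 x 84 mm (x, y), glass box 60 x 78 mm, pitched roof with its ridge at 74 mm. Over it a stiff fixed brass bail in its y-z plane: 4 mm wide uprights at y = +-41 mm and a straight level top strap. z is up.
- lantern1_bail (a point): middle of the top strap of lantern1's bail, 128 mm above the foot's underside. The strap is 86 mm long (y), 6 mm thick (x), 10 mm high; the opening below it is 78 mm wide and 49 mm high. The hook passes under this middle point, so pinch the strap to one side of it, about 25 mm along y. None if absent.
- lantern2_mid (a point): centre (66.5 mm up) of a hanging glass lantern, one of 2 or 3 alike (None if absent), upright on the bench at the start, 133 mm tall, 0.3 kg: brass foot 66 x 84 mm (x, y), glass box 60 x 78 mm, pitched roof with its ridge at 74 mm. Over it a stiff fixed brass bail in its y-z plane: 4 mm wide uprights at y = +-41 mm and a straight level top strap. z is up.
- lantern2_bail (a point): middle of the top strap of lantern2's bail, 128 mm above the foot's underside. The strap is 86 mm long (y), 6 mm thick (x), 10 mm high; the opening below it is 78 mm wide and 49 mm high. The hook passes under this middle point, so pinch the strap to one side of it, about 25 mm along y. None if absent.
- lantern3_mid (a point): centre (66.5 mm up) of a hanging glass lantern, one of 2 or 3 alike (None if absent), upright on the bench at the start, 133 mm tall, 0.3 kg: brass foot 66 x 84 mm (x, y), glass box 60 x 78 mm, pitched roof with its ridge at 74 mm. Over it a stiff fixed brass bail in its y-z plane: 4 mm wide uprights at y = +-41 mm and a straight level top strap. z is up.
- lantern3_bail (a point): middle of the top strap of lantern3's bail, 128 mm above the foot's underside. The strap is 86 mm long (y), 6 mm thick (x), 10 mm high; the opening below it is 78 mm wide and 49 mm high. The hook passes under this middle point, so pinch the strap to one side of it, about 25 mm along y. None if absent.
- stop (a point): on the UV station's slick white deck (12 mm above the bench; the tray slides easily, friction 0.2): where the tray's origin lies when the tray is fully home. x points into the station, away from the robot, y left, z up. Deck from x = -205 to 73 mm; two guide rails 26 mm high, inner faces at y = +-150 mm, x = -190 to 62 mm; back stop 30 mm high, its near face at x = 48 mm.
- lamp: white lamp hood over the station's deck, open in front, carried by a grey cheek plate at each end (y = +-166 mm). Origin on its underside, 178 mm above the deck, straight above the point 'stop'; axes as there. 105 mm deep (x = -45 to 60 mm), 340 mm wide (y), 39 mm high with its fins.
- tray: loose aluminium tray, 94 mm (x) by 290 mm (y), 0.3 kg, that slides on the deck between the guide rails, 5 mm play each side. Origin at the centre of its underside, x into the station. Floor 5 mm thick, inside 84 x 280 mm, rim 8 mm above the floor: takes three lanterns side by side, bails along y. Starts empty, under the hood or nearly so.
- tray_handle (a point): the tray's handle: an upright black block 12 mm thick (x), 36 mm wide (y), on a flat tongue in front of the tray. This point is 125 mm from the tray's centre (-x), 45 mm above its underside; the block's top is 70 mm above it. Axes as the tray. Grip from above across the thickness; it stays 74 mm in front of the hood when the tray is home.
- treadle (a joint): hinge of the lamp's treadle switch, rad: 0 = up, 0.20 = down at its stop. About 3 N at the pad starts it, 10 N brings it to the stop; its spring lifts it again when let go.
- treadle_pad (a point): point on the rubber pad of the treadle, near its free end, 105 mm from the hinge: press here. Dark steel plate 130 x 84 mm over a grey base 150 x 100 mm, hinged at its far (+x) end 26 mm above the bench, sloping up towards the robot. The point is about 56 mm above the bench when up and 35 mm at the stop, hardly moving sideways. y across the plate.
- stand: drying stand: dark wood base 100 x 300 mm, two posts at y = +-135 mm, a rail between them (x = 75 to 95 mm, top 237 mm above the bench). Three J-hooks 100 mm apart point from the rail to -x, about towards the robot. Origin on the bench under the middle hook's throat (2 mm before it); x from hook tips to rail, y along the row. Nothing stands above the rail.
- hook1 (a point): throat of J-hook 1 of the drying stand, where the underside of a bail strap comes to rest, 209 mm above the bench. The hook is an 8 mm rod: it slopes down from the rail, 73 mm behind, runs level for 24 mm through the throat and turns up at its open end, whose tip is 20 mm before the throat (-x) and 20 mm above it. Axes as the stand; left end of the row (+y).
- hook2 (a point): throat of J-hook 2 of the drying stand, where the underside of a bail strap comes to rest, 209 mm above the bench. The hook is an 8 mm rod: it slopes down from the rail, 73 mm behind, runs level for 24 mm through the throat and turns up at its open end, whose tip is 20 mm before the throat (-x) and 20 mm above it. Axes as the stand; middle.
- hook3 (a point): throat of J-hook 3 of the drying stand, where the underside of a bail strap comes to rest, 209 mm above the bench. The hook is an 8 mm rod: it slopes down from the rail, 73 mm behind, runs level for 24 mm through the throat and turns up at its open end, whose tip is 20 mm before the throat (-x) and 20 mm above it. Axes as the stand; right end of the row (-y).
- brush_jar: bystander: glass jar of brushes, 72 mm across, 95 mm tall, brushes up to 190 mm; origin under its centre
- flux_bottle: bystander: white plastic bottle, 52 mm across, 120 mm tall; origin under its centre
- foil_dispenser: bystander: blue dispenser box of copper-foil rolls, 75 x 110 mm, 86 mm tall; origin under its centre
- flux_brush: bystander: flux brush lying flat, 180 mm long; origin under its centre
- patina_jar: bystander: amber jar with a lid, 60 mm across, 75 mm tall; origin under its centre

How it is judged (in metres and radians):
On the way, in this order (a step that is already met when the one before it is completed fails the run):
1. all lanterns stand upright on the tray (x of lantern1_mid in the frame of tray between -0.022 and 0.022 m and y of lantern1_mid in the frame of tray between -0.112 and 0.112 m and z of lantern1_mid in the frame of tray between 0.06 and 0.082 m and angle between each of lantern1_mid, lantern2_mid, lantern3_mid's own z axis and vertical below 0.15 rad and x of lantern2_mid in the frame of tray between -0.022 and 0.022 m and y of lantern2_mid in the frame of tray between -0.112 and 0.112 m and z of lantern2_mid in the frame of tray between 0.06 and 0.082 m and x of lantern3_mid in the frame of tray between -0.022 and 0.022 m and y of lantern3_mid in the frame of tray between -0.112 and 0.112 m and z of lantern3_mid in the frame of tray between 0.06 and 0.082 m), for 0.3 s.
2. the tray is fully home under the lamp with the lanterns upright on it (all of step 1 and x of tray in the frame of stop above -0.008 m and angle between tray's own z axis and vertical below 0.05 rad), for 0.3 s.
3. the treadle is kept at its stop for at least 1.5 s while the loaded tray is home (all of step 2 and value of joint treadle above 0.18 rad), for 1.5 s.
At the end, for the whole second after the job is handed in: Every lantern hangs by the middle of its bail in a hook throat (strap centre within 18 mm of the throat sideways), upright within 0.2 rad and still (under 0.06 m/s), one to a hook; the treadle is up again and the tray is drawn out at least 80 mm from home (((distance between lantern1_bail and hook1 below 0.022 m and horizontal distance between lantern1_bail and hook1 below 0.018 m) or (distance between lantern1_bail and hook2 below 0.022 m and horizontal distance between lantern1_bail and hook2 below 0.018 m) or (distance between lantern1_bail and hook3 below 0.022 m and horizontal distance between lantern1_bail and hook3 below 0.018 m)) and angle between each of lantern1_mid, lantern2_mid, lantern3_mid's own z axis and vertical below 0.2 rad and linear speed of each of lantern1, lantern2, lantern3 below 0.06 m/s and ((distance between lantern2_bail and hook1 below 0.022 m and horizontal distance between lantern2_bail and hook1 below 0.018 m) or (distance between lantern2_bail and hook2 below 0.022 m and horizontal distance between lantern2_bail and hook2 below 0.018 m) or (distance between lantern2_bail and hook3 below 0.022 m and horizontal distance between lantern2_bail and hook3 below 0.018 m)) and ((distance between lantern3_bail and hook1 below 0.022 m and horizontal distance between lantern3_bail and hook1 below 0.018 m) or (distance between lantern3_bail and hook2 below 0.022 m and horizontal distance between lantern3_bail and hook2 below 0.018 m) or (distance between lantern3_bail and hook3 below 0.022 m and horizontal distance between lantern3_bail and hook3 below 0.018 m)) and value of joint treadle below 0.05 rad and x of tray in the frame of stop below -0.08 m); the robot touches nothing.
It fails at once if a jar, the bottle, the brush or the foil dispenser is moved more than 30 mm (brush 40 mm) (distance of any of brush_jar, flux_bottle, foil_dispenser, patina_jar from where it was at the start of the episode above 0.03 m or distance of flux_brush from where it was at the start of the episode above 0.04 m).
It fails at once if the lamp hood is hit with more than 20 N (contact force between lamp and anything else above 20 N).
Of lantern1, lantern2, lantern3 only 2 to 3 are there at a start; the rules pass over those that are not, and their reading is None.
At some moment in a run one of lantern1, lantern2, lantern3, tray may be knocked a few centimetres aside while the robot is not near it.
It also fails if it takes over 210 s, if anything falls off the work surface, if the arm or the gripper's body presses on something with over 40 N, if the wrist force passes 120 N, or if a joint passes its speed limit or range.

### The arm

A 6-joint arm with a two-finger parallel gripper is mounted at the origin on the work surface. World frame = base frame: x ahead of the robot, y to its left, z up, the work surface at z = 0. Lengths are in m, angles in degrees, forces in N, time in s.
With the tool pointing down it reaches from about 0.325 to 0.9 m from the base axis. Payload 3.5 kg.
Tool frame: the origin (TCP) lies at the very end of the fingers, on their centre line; the grasp point (between the pads) lies 19 mm behind it; z points along the fingers, y is the line along which they close (so a half turn about z gives the same grasp; the last joint's range is limited). The gripper opens to 85 mm and grips with 20 to 120 N. Pads are 22 mm wide; open, the fingers measure 114 mm over their backs; the gripper's body (76 mm by 85 mm) begins 54 mm behind the grasp point. The pads swing forward as they close: fully open they stand 13 mm farther back than shut.
Start: joints at [70.222, 15.837, -1.513, 72.651, 0, 84.076], TCP at [0.15, 0.607, 0.204] pointing down, gripper open.
Joint ranges: [-178.77, 178.77], [-48.84, 107.48], [-61.69, 71.31], [-111.58, 123.2], [-90, 87.43], [-180, 180]. Speed limits (degrees/s): [147.25, 147.25, 180, 180, 180, 180].

### API

Orientations are given as a 3x3 rotation matrix whose columns are the frame's x, y, z axes.
In Python, from plant import env gives the robot as it stands. The module is installed in compiled form; this text tells all that it offers.
- The arm moves only by the tool jog_arm, never from a script. Its argument "rows" is a list of rows, each a list of 6 numbers: the shift along the tool's x, y, z normalised to -1 to 1, where 1 is 0.75 m, then the turn, a rotation vector about the tool's x, y, z normalised to -1 to 1, where 1 is 0.12 rad. In form: [[tx, ty, tz, wx, wy, wz], ...]. A call has 1 to 20 rows; each row shifts and turns the commanded pose from where the row before left it, along the tool's axes as they then stand; what a row does not reach is not made up. A row lasts 1/12 s, in which the tool goes at most 41.7 mm and 7.16 degrees, less where a joint would pass 70% of its speed; a pose out of reach is approached as far as the arm can. A call with a number of a shift or a turn outside -1 to 1 is refused whole. A call with a gripper value outside its range is refused whole. "gripper" is the closure, from 0 (fully open) to 1 (shut), set as the call begins (left out, the last holds). The fingers move at their own pace and stop on an object; the grip force is fixed at half the most. Time passes only in rows, so rows that do not move let the fingers close. It gives the time, the measured TCP pose, the force, the opening and the grip force at its end, in the units of the state.
- env.sense(): the state, without advancing time (a new reading comes with each control period).
- env.camera(name): name is "side" or "top"; returns (picture, depth): 420x560x3 uint8, blue, green, red; 420x560 float32, m along the optical axis (not along the pixel's ray), 0 where there is no reading.
- env.camera_model(name): a dict with "vertical_fov" (degrees; the focal length in pixels is half the picture's height over the tangent of half this angle, whatever the lens; pixels are square), "cx", "cy" (the principal point, pixels), "D" ([k1, k2, p1, p2, k3] as OpenCV has them; the pictures are not rectified), "world_to_cam" (4x4, takes a point from world to camera coordinates). Camera axes: x right, y down, z forward; pixel columns grow to the right and rows downward; lengths in m; the calibration is good to about 2 mm. A picture is of the moment at which its call begins. camera_model takes no time and is no camera call.
- env.sign_off(): hands the job in; it is judged then, once.
Trained networks look in the newest picture that a camera, given by its name, has taken for a name from the list of things; names that differ only in an ending like _2 or _b are one class to them, and where a whole thing is asked for, a point or a joint stands for the part that bears it (a point fixed in the world has none). Each returns a list of dicts, best first, with "p" (0 to 1); they miss things now and then, are a little off and sometimes report something else, mostly with a low value. They report only what shows in the picture. A call takes as long as a camera call.
- env.recognise(camera, thing): "box" ([left, top, right, bottom] in pixels, round what is visible of it).
The state is a dict: "t": time; "joints": joint angles; "qvel": joint speeds; "tau": joint torques, N m; "eef_pos": TCP position; "tcp_rot": TCP orientation; "wrist_force": force on the tool from outside, world axes, zero at the start; "wrist_torque": the same for the moment, N m; "width": finger opening in m; "grasp_force": force on a finger pad.
Only numpy, scipy, OpenCV 4.12 (cv2) and the standard library are available. Lean on these libraries where they do the work, as an engineer would, in place of code of your own. Each camera call takes 0.05 s, during which the arm holds its last target. There are 200 camera calls.

## Working session

There is one attempt and no reset: what is moved stays moved. The work goes in short steps, Python scripts to look and compute and a tool call to move; the robot and the scene stay as the last step left them, time stands still between calls to the robot, and variables do not carry over. Pictures are saved under pics/ and viewed, at most 14 in all, crops included, and the job is handed in when it is done.

Besides the shell and the picture viewer there is one more tool, called after ">>>" by a JSON object that holds its "fn" and its "kwargs". jog_arm: Moves the arm, as the interface text tells. Its arguments: {"type":"object","properties":{"rows":{"type":"array","items":{"type":"array","items":{"type":"number"}}},"gripper":{"type":"number"}},"required":["rows"]}

```bash
mkdir -p pics; cat > h.py <<'E'
import numpy as np, cv2
from plant import env
def K(name):
    m=env.camera_model(name); f=210/np.tan(np.radians(m["vertical_fov"])/2)
    return np.array([[f,0,m["cx"]],[0,f,m["cy"]],[0,0,1.]]),np.array(m["D"],float),np.array(m["world_to_cam"])
def cloud(name,d):
    k,D,T=K(name); h,w=d.shape
    u,v=np.meshgrid(np.arange(w),np.arange(h))
    p=cv2.undistortPoints(np.stack([u,v],-1).reshape(-1,1,2).astype(np.float64),k,D).reshape(h,w,2)
    c=np.dstack([p*d[...,None],d]); c=(c-T[:3,3])@T[:3,:3]
    c[d<=0]=np.nan
    return c
def proj(name,P):
    k,D,T=K(name); return cv2.projectPoints(np.array(P,float).reshape(-1,3),cv2.Rodrigues(T[:3,:3])[0],T[:3,3],k,D)[0].reshape(-1,2)
def shot(name,fn=None):
    im,d=env.camera(name)
    if fn: cv2.imwrite("pics/"+fn,im)
    return im,cloud(name,d)
E
python3 - <<'E'
from h import *
for n in("top","side"):
    im,c=shot(n,n+"0.png"); np.save(n+"0.npy",c)
    k,D,T=K(n); print(n,k[0,0],-T[:3,:3].T@T[:3,3],T[2,:3])
    for t in["lantern1_mid","tray","tray_handle","lamp","treadle_pad","stand","brush_jar","flux_bottle","foil_dispenser","flux_brush","patina_jar"]:
        for r in env.recognise(n,t)[:4]:
            b=np.array(r["box"]).astype(int); q=c[max(b[1],0):b[3]+1,max(b[0],0):b[2]+1].reshape(-1,3)
            u=c[(b[1]+b[3])//2,(b[0]+b[2])//2]
            print(t,b,round(r["p"],2),np.round(u,3))
print(env.sense()["t"])
E
```

```text
top 450.5008990447937 [ 0.22153429 -0.0362856   1.49199391] [ 1.96223928e-01  7.98350284e-04 -9.80558786e-01]
lantern1_mid [360 216 393 241] 0.83 [ 0.417 -0.364  0.069]
tray [226 142 307 201] 0.97 [ 0.614 -0.008  0.023]
tray_handle [224 144 309 196] 0.69 [ 0.617 -0.008  0.024]
lamp [208  98 321 144] 0.75 [ 0.71  -0.004  0.235]
treadle_pad [181 202 210 246] 0.8 [0.427 0.22  0.046]
treadle_pad [ 91 125 193 204] 0.72 [0.639 0.421 0.009]
treadle_pad [360 215 394 238] 0.26 [ 0.423 -0.367  0.074]
stand [ 87 124 199 206] 0.64 [0.633 0.415 0.017]
brush_jar [380 154 408 178] 0.89 [ 0.641 -0.449  0.008]
brush_jar [207  96 321 143] 0.47 [ 0.718 -0.004  0.23 ]
brush_jar [222 140 309 198] 0.21 [ 0.619 -0.005  0.027]
flux_bottle [135 269 153 284] 0.5 [0.255 0.366 0.09 ]
foil_dispenser [401 195 437 236] 0.88 [ 0.461 -0.509  0.067]
flux_brush [220 213 240 267] 0.62 [0.379 0.107 0.02 ]
flux_brush [ 86 126 196 205] 0.27 [0.634 0.423 0.014]
patina_jar [326 151 347 172] 0.82 [ 0.637 -0.238  0.074]
side 516.1221048333894 [-0.24003059 -0.77773678  1.18122281] [ 0.48670243  0.51370816 -0.70655832]
lantern1
[... 227 characters left out ...]
 181 158 220] 0.75 [0.247 0.362 0.078]
lamp [287 116 393 191] 0.62 [ 0.703 -0.016  0.221]
treadle_pad [200 188 245 217] 0.67 [0.423 0.217 0.05 ]
treadle_pad [398 325 448 363] 0.64 [ 0.443 -0.526  0.074]
stand [182 100 276 178] 0.85 [0.686 0.507 0.002]
stand [397 324 451 364] 0.28 [ 0.444 -0.528  0.075]
brush_jar [420 244 456 303] 0.6 [ 0.604 -0.446  0.13 ]
flux_bottle [138 179 158 218] 0.98 [0.252 0.361 0.084]
flux_bottle [197 186 245 215] 0.23 [0.429 0.23  0.045]
foil_dispenser [397 323 449 365] 0.92 [ 0.443 -0.526  0.074]
flux_brush [212 215 255 261] 0.87 [0.368 0.103 0.013]
flux_brush [399 325 451 365] 0.66 [ 0.444 -0.531  0.073]
patina_jar [370 232 384 260] 0.6 [ 0.562 -0.282  0.134]
1.2
```

View pics/top0.png

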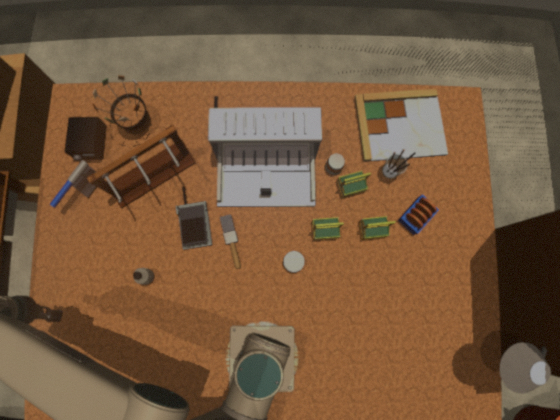

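View pics/side0.png

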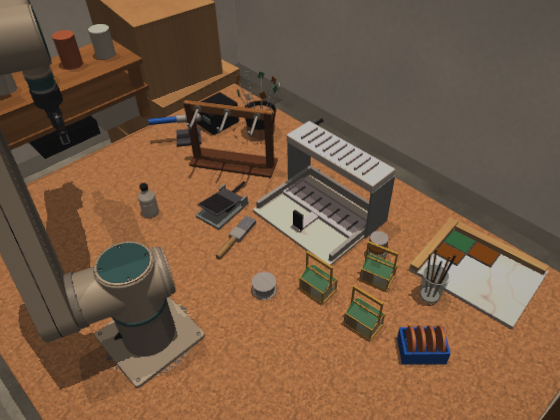

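```bash
cat >> h.py <<'E'
def rect(P):
    (c,(w,h),a)=cv2.minAreaRect(np.float32(P[:,:2]*1000)); 
    if w<h: w,h,a=h,w,a+90
    return np.round(c,1),round(w,1),round(h,1),round((a+90)%180-90,1)   # a: direction of long side, deg from world x
def sel(C,cx,cy,r,z0,z1):
    P=C[np.hypot(C[:,0]-cx,C[:,1]-cy)<r]; return P[(P[:,2]>z0)&(P[:,2]<z1)]
def big(P,eps=0.012,n=None):
    from scipy.spatial import cKDTree
    from scipy.sparse.csgraph import connected_components
    t=cKDTree(P); m=t.sparse_distance_matrix(t,eps); l=connected_components(m)[1]
    return [P[l==i] for i in np.argsort(-np.bincount(l)) if (l==i).sum()>=(n or 8)]
E
python3 - <<'E'
from h import *
ct=np.load("top0.npy").reshape(-1,3);cs=np.load("side0.npy").reshape(-1,3)
ct=ct[~np.isnan(ct[:,0])];cs=cs[~np.isnan(cs[:,0])]
for n,C in(("top",ct),("side",cs)):
    print(n)
    B=C[(C[:,0]>.25)&(C[:,0]<.85)&(abs(C[:,1])<.62)]
    print(" floor z",np.median(B[abs(B[:,2])<.006][:,2]))
    for z0,z1 in((.1,.15),(.004,.15)):
        print(" lan",z0)
        L=B[(B[:,2]>z0)&(B[:,2]<z1)&(B[:,1]<-.15)&(B[:,1]>-.42)&(B[:,0]<.66)]
        for g in big(L): print("  ",len(g),rect(g),np.round([g[:,2].min(),g[:,2].max()],3))
    for nm,(x,y,r,z0,z1) in dict(rail=(.72,.42,.25,.225,.25),hooks=(.66,.42,.2,.195,.222),hood=(.71,-.005,.22,.2,.25),handle=(.61,-.01,.05,.06,.09),grail=(.62,-.005,.2,.03,.045),deck=(.6,-.005,.15,.009,.015),tray=(.7,-.005,.2,.013,.028),plate=(.43,.22,.1,.035,.07),base=(.43,.22,.1,.006,.03),brush=(.37,.105,.13,.004,.04),disc=(.31,-.14,.08,.01,.1)).items():
        P=sel(C,x,y,r,z0,z1)
        if len(P)>5:
            for g in big(P,.012,15)[:3]: print(" ",nm,len(g),rect(g),"z",np.round(np.percentile(g[:,2],[5,50,95]),3))
E
```

```text
top
 floor z 0.0011391930510997023
 lan 0.1
   74 (array([ 570.1, -295.5]), 86.2, 6.9, -73.7) [0.105 0.142]
   69 (array([ 419.4, -205.5]), 86.2, 6.9, -84.4) [0.124 0.14 ]
   68 (array([ 423.1, -366.2]), 85.0, 6.5, -83.5) [0.121 0.14 ]
   10 (array([ 636.3, -412.8]), 8.3, 5.2, 44.0) [0.102 0.149]
 lan 0.004
   4166 (array([ 456.3, -285. ]), 407.4, 269.9, 0.0) [0.004 0.149]
   69 (array([ 419.4, -205.5]), 86.2, 6.9, -84.4) [0.124 0.14 ]
   68 (array([ 423.1, -366.2]), 85.0, 6.5, -83.5) [0.121 0.14 ]
  rail 838 (array([596.8, 380.8]), 298.3, 47.2, -56.4) z [0.227 0.237 0.242]
  hooks 340 (array([562.7, 355.8]), 294.6, 95.1, -56.2) z [0.202 0.214 0.221]
  hooks 32 (array([764.7, 393.1]), 24.9, 7.2, -30.9) z [0.198 0.209 0.219]
  hooks 31 (array([812.6, 531.5]), 24.5, 9.2, -6.6) z [0.198 0.21  0.219]
  hood 3882 (array([729.2,  -6.1]), 338.4, 147.8, -89.3) z [0.215 0.222 0.231]
  grail 235 (array([609. , 141.2]), 199.7, 37.4, 4.6) z [0.033 0.039 0.044]
  grail 227 (array([ 614.1, -161.8]), 197.8, 31.5, 1.9) z [0.033 0.039 0.043]
  deck 1761 (array([595.3,  -5. ]), 298.4, 212.0, -89.2) z 
[... 2184 characters left out ...]
0.017 0.026]
  tray 116 (array([ 675.8, -171.9]), 183.5, 11.4, -2.7) z [0.013 0.02  0.027]
  plate 584 (array([429.9, 232.4]), 140.5, 99.7, 5.8) z [0.036 0.05  0.059]
  base 524 (array([421.2, 226. ]), 155.3, 107.7, 12.5) z [0.007 0.012 0.019]
  base 68 (array([428. , 128.8]), 62.2, 20.7, 12.7) z [0.012 0.018 0.021]
  base 18 (array([508.4, 262.6]), 22.0, 12.1, -0.5) z [0.013 0.019 0.023]
  brush 615 (array([351.1, 135.5]), 212.4, 154.0, 11.7) z [0.005 0.017 0.023]
  brush 451 (array([433.4, 162.1]), 217.4, 89.7, -38.9) z [0.005 0.012 0.017]
  brush 16 (array([342.8,  23.7]), 54.6, 18.6, -56.4) z [0.004 0.005 0.006]
  disc 441 (array([ 311. , -100.7]), 69.2, 63.6, 47.5) z [0.016 0.04  0.044]
```

```bash
cat > fit.py <<'E'
from h import *
def rot(P,c,yaw):
    a=np.radians(yaw); R=np.array([[np.cos(a),-np.sin(a)],[np.sin(a),np.cos(a)]])
    Q=P.copy(); Q[:,:2]=(P[:,:2]-c)@R; return Q
def edges(v,b=.002,side=0):
    return np.round(np.percentile(v,[1,5,50,95,99])*1000,1)
def run(ct,cs):
  for n,C in(("top",ct),("side",cs)):
    print(n)
    P=sel(C,.66,.42,.25,.228,.245); P=max(big(P,.01),key=len)
    q=P[P[:,2]>.23]; d=q[:,:2]-np.median(q[:,:2],0)
    for c0,y in(((.53,.33),33.5),):
        Q=rot(C,c0,y); R=Q[(Q[:,2]>.231)&(Q[:,2]<.245)&(abs(Q[:,1])<.2)&(Q[:,0]>.05)&(Q[:,0]<.13)]
        k=np.polyfit(R[:,1],R[:,0],1); print(" rail x",edges(R[:,0]),"y",edges(R[:,1]),"yaw corr",np.degrees(k[0]),"x@0",k[1])
        H=Q[(Q[:,2]>.200)&(Q[:,2]<.235)&(abs(Q[:,1])<.2)&(Q[:,0]>-.04)&(Q[:,0]<.065)]
        for g in big(H,.012,8): print("  hook",len(g),"x",edges(g[:,0]),"y",edges(g[:,1]),"z",edges(g[:,2]))
    Q=rot(C,(.7,-.006),0.8)
    def f(nm,x0,x1,y0,y1,z0,z1):
        R=Q[(Q[:,0]>x0)&(Q[:,0]<x1)&(Q[:,1]>y0)&(Q[:,1]<y1)&(Q[:,2]>z0)&(Q[:,2]<z1)]
        if len(R)>3:
            R=max(big(R,.015,1),key=len); print(" ",nm,len(R),rect(R)[3],"x",edges(R[:,0]),"y",edges(R[:,1]),"z",edges(R[:,2]))
    f("hood",-.15,.15,-.2,.2,.212,.24)
    f("deckfront",-.25,-.1,-.12,.12,.008,.018)
    f("railL",-.25,-.06,.12,.2,.03,.045); f("railR",-.25,-.06,-.2,-.12,.03,.045)
    f("handle",-.25,-.05,-.05,.05,.055,.1)
    f("traywall",-.13,-.07,-.14,.14,.018,.03)
    Q=rot(C,(.43,.222),7)
    f("plate",-.1,.1,-.1,.1,.03,.07)
    f("base",-.12,.12,-.1,.1,.006,.018)
if __name__=="__main__":
  o=[]
  for n in("top0","side0"):
    c=np.load(n+".npy").reshape(-1,3); o.append(c[~np.isnan(c[:,0])])
  run(*o)
E
python3 fit.py
python3 - <<'E'
import cv2
a=cv2.imread("pics/top0.png")[90:260,70:250]; b=cv2.imread("pics/side0.png")[90:270,170:410]
cv2.imwrite("pics/c1.png",cv2.hconcat([cv2.resize(a,(381,360)),cv2.resize(b,(419,360))]))
E
```

```text
top
 rail x [ 81.8  83.9  93.4 103.7 105.8] y [-140.5 -130.2    8.   140.7  152.1] yaw corr 0.12259169060354708 x@0 0.093353800591663
  hook 66 x [-9.2 -7.4 29.1 60.9 64.4] y [100.9 101.3 104.3 108.3 109.4] z [204.4 205.7 211.6 229.4 231.9]
  hook 58 x [ 5.5  6.8 36.4 62.3 64.7] y [-98.9 -98.4 -94.5 -90.4 -89.5] z [205.7 206.7 212.5 221.2 225.6]
  hook 56 x [ 4.4  6.5 36.1 61.  61.7] y [0.2 0.6 4.6 8.4 9.4] z [203.8 204.8 213.3 222.7 224.2]
  hook 8 x [-9.6 -9.5 -7.2 -2.7 -2.6] y [-0.1  0.2  2.8  6.4  7. ] z [220.7 221.6 225.9 231.7 233.4]
  hood 3739 89.9 x [-43.  -40.3   6.1  54.9  67.2] y [-165.8 -151.9    1.9  152.4  165.2] z [214.3 216.5 221.7 230.7 233.9]
  deckfront 1724 89.0 x [-204.  -200.8 -154.6 -104.7 -101. ] y [-118.3 -108.4   -0.9  109.6  117.2] z [ 8.3  9.  13.2 17.2 17.7]
  railL 152 0.8 x [-188.2 -183.6 -125.1  -66.2  -61.8] y [138.4 150.9 156.6 162.7 163.2] z [30.5 32.7 38.6 43.1 44. ]
  railR 140 5.9 x [-186.1 -182.2 -123.7  -65.7  -61.5] y [-161.4 -161.  -154.5 -149.7 -138.8] z [30.4 33.3 38.9 43.1 44.3]
  handle 60 88.1 x [-170.1 -169.5 -165.6 -158.3 -157.2] y [-
[... 1156 characters left out ...]
 x [-191.8 -187.1 -123.1  -67.5  -61.8] y [146.3 148.  153.4 161.6 163.9] z [30.1 31.2 37.1 41.7 43.9]
  railR 189 -0.2 x [-190.5 -187.3 -129.4  -66.3  -61.8] y [-163.2 -162.4 -157.  -149.8 -148.4] z [30.2 31.3 37.1 41.9 43.4]
  handle 91 -86.1 x [-172.9 -171.9 -168.5 -160.2 -158.5] y [-18.8 -16.7  -4.2  14.6  17.8] z [55.7 58.4 75.3 83.3 85.6]
  traywall 345 -90.0 x [-127.6 -123.9  -86.2  -72.2  -70.2] y [-136.8 -120.8   -3.1  120.2  137.7] z [18.2 18.6 22.8 28.  29.6]
  plate 687 3.0 x [-67.1 -63.1  -7.9  54.8  65.2] y [-39.5 -36.    1.3  45.2  57.4] z [30.7 32.2 47.8 58.7 61.3]
  base 489 -1.1 x [-77.  -74.1 -44.7  43.1  65.9] y [-48.1 -44.1 -22.   43.1  50.6] z [ 6.2  7.  12.  16.5 17.2]
```

View pics/c1.png

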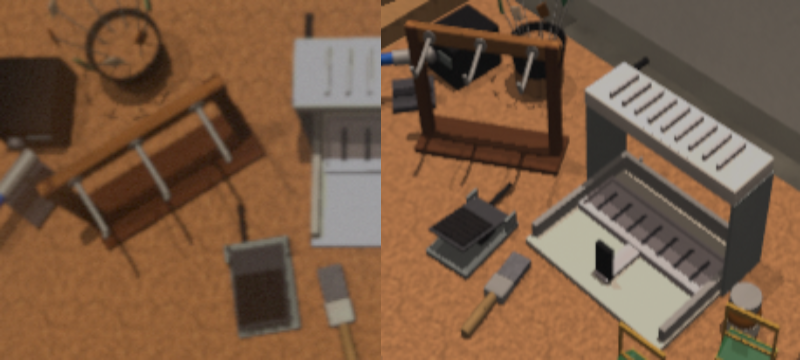

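```bash
cat > plan.py <<'E'
import sys,numpy as np
from plant import env
S=env.sense()
def step(p,R,tgt,yaw,speed,rows=None):
    """yaw = direction (deg, world) of tool y axis, mod 180"""
    y=np.degrees(np.arctan2(R[1,1],R[0,1])); dy=(yaw-y+90)%180-90
    ang=-np.radians(dy)            # tool z down
    d=R.T@(np.array(tgt)-p); n=rows or int(max(np.ceil(np.linalg.norm(d)/(speed/12)),np.ceil(abs(ang)/.11),1))
    w=ang/n; A=np.zeros((2,2))
    for k in range(n): A+=[[np.cos(k*w),-np.sin(k*w)],[np.sin(k*w),np.cos(k*w)]]
    v=np.r_[np.linalg.solve(A,d[:2]),d[2]/n]
    c,s=np.cos(ang),np.sin(ang); R2=R@np.array([[c,-s,0],[s,c,0],[0,0,1]])
    print(n,"x",list(np.round(np.r_[v/.75,0,0,w/.12],4)),"->",np.round(tgt,3),yaw)
    return np.array(tgt),R2
def go(wps,reset=True):
    """wps: list of (x,y,z,yaw,speed)"""
    p=np.array(S["eef_pos"]);R=np.array(S["tcp_rot"]).reshape(3,3)
    print("t",round(S["t"],2),"p",np.round(p,4),"yaw",round(np.degrees(np.arctan2(R[1,1],R[0,1])),2),"tilt",np.round(R[:2,2],4),"j",np.round(S["joints"],0),"w",round(S["width"],4),"gf",S["grasp_force"])
    for x,y,z,a,s in wps: p,R=step(p,R,(x,y,z),a,s)
E
python3 -c "
from plan import *
go([(.537,-.008,.2,.8,.4),(.537,-.008,.048,.8,.3)])
print(S['tcp_rot'])"
```

```text
t 1.2 p [0.1496 0.6068 0.2038] yaw 76.15 tilt [ 0. -0.] j [70. 16. -2. 73. -0. 84.] w 0.0855 gf 0.0
22 x [np.float64(-0.0469), np.float64(-0.0066), np.float64(0.0002), np.float64(0.0), np.float64(0.0), np.float64(0.4981)] -> [ 0.537 -0.008  0.2  ] 0.8
7 x [np.float64(0.0), np.float64(-0.0), np.float64(0.029), np.float64(0.0), np.float64(0.0), np.float64(0.0)] -> [ 0.537 -0.008  0.048] 0.8
[[-9.70920311e-01  2.39402901e-01  2.10257637e-05]
 [ 2.39402900e-01  9.70920311e-01 -1.74173100e-05]
 [-2.45840956e-05 -1.18771912e-05 -1.00000000e+00]]
```

```bash
python3 - <<'E'
s=open("plan.py").read()
s=s.replace('''    for x,y,z,a,s in wps: p,R''','''    for x,y,z,a,s in wps:
        if a is None: a=np.degrees(np.arctan2(R[1,1],R[0,1]))
        p,R''').replace("list(np.round(np.r_[v/.75,0,0,w/.12],4))","np.round(np.r_[v/.75,0,0,w/.12],4).tolist()")
open("plan.py","w").write(s)
E
python3 -c "
from plan import *
go([(.536,-.008,.17,None,.42),(.536,-.008,.17,.8,.4),(.536,-.008,.048,.8,.25)])"
```

```text
t 1.2 p [0.1496 0.6068 0.2038] yaw 76.15 tilt [ 0. -0.] j [70. 16. -2. 73. -0. 84.] w 0.0855 gf 0.0
21 x [-0.0332, -0.032, 0.0021, 0.0, 0.0, -0.0] -> [ 0.536 -0.008  0.17 ] 76.14869823647975
12 x [0.0, 0.0, 0.0, 0.0, 0.0, 0.9133] -> [ 0.536 -0.008  0.17 ] 0.8
6 x [0.0, -0.0, 0.0271, 0.0, 0.0, 0.0] -> [ 0.536 -0.008  0.048] 0.8
```

>>> {"fn": "jog_arm", "kwargs": {"rows": [[-0.0349,-0.0336,0.0022,0,0,0],[-0.0349,-0.0336,0.0022,0,0,0],[-0.0349,-0.0336,0.0022,0,0,0],[-0.0349,-0.0336,0.0022,0,0,0],[-0.0349,-0.0336,0.0022,0,0,0],[-0.0349,-0.0336,0.0022,0,0,0],[-0.0349,-0.0336,0.0022,0,0,0],[-0.0349,-0.0336,0.0022,0,0,0],[-0.0349,-0.0336,0.0022,0,0,0],[-0.0349,-0.0336,0.0022,0,0,0],[-0.0349,-0.0336,0.0022,0,0,0],[-0.0349,-0.0336,0.0022,0,0,0],[-0.0349,-0.0336,0.0022,0,0,0],[-0.0349,-0.0336,0.0022,0,0,0],[-0.0349,-0.0336,0.0022,0,0,0],[-0.0349,-0.0336,0.0022,0,0,0],[-0.0349,-0.0336,0.0022,0,0,0],[-0.0349,-0.0336,0.0022,0,0,0],[-0.0349,-0.0336,0.0022,0,0,0],[-0.0349,-0.0336,0.0022,0,0,0]], "gripper": 0.5}}

```text
t: 2.87
eef_pos: [0.538, -0.0097, 0.171]
tcp_rot: [[-0.971, 0.24, 0.001], [0.24, 0.971, 0.0], [-0.001, 0.0, -1.0]]
wrist_force: [1.0, 0.6, 0.4]
width: 0.0431
grasp_force: 0.0
```

>>> {"fn": "jog_arm", "kwargs": {"rows": [[0,0,0,0,0,0.9133],[0,0,0,0,0,0.9133],[0,0,0,0,0,0.9133],[0,0,0,0,0,0.9133],[0,0,0,0,0,0.9133],[0,0,0,0,0,0.9133],[0,0,0,0,0,0.9133],[0,0,0,0,0,0.9133],[0,0,0,0,0,0.9133],[0,0,0,0,0,0.9133],[0,0,0,0,0,0.9133],[0,0,0,0,0,0.9133],[0,0,0,0,0,0],[0,0,0,0,0,0]]}}

```text
t: 4.03
eef_pos: [0.5373, -0.0079, 0.1709]
tcp_rot: [[-0.017, 1.0, 0.0], [1.0, 0.017, -0.0], [-0.0, 0.0, -1.0]]
wrist_force: [0.4, 0.6, 0.4]
width: 0.0426
grasp_force: 0.0
```

>>> {"fn": "jog_arm", "kwargs": {"rows": [[0,-0.0003,0.0273,0,0,0],[0,-0.0003,0.0273,0,0,0],[0,-0.0003,0.0273,0,0,0],[0,0,0.0273,0,0,0],[0,0,0.0273,0,0,0],[0,0,0.0273,0,0,0],[0,0,0,0,0,0]]}}

```text
t: 4.62
eef_pos: [0.5327, -0.0074, 0.044]
tcp_rot: [[-0.016, 1.0, -0.008], [1.0, 0.016, 0.001], [0.001, -0.008, -1.0]]
wrist_force: [-1.2, 0.6, -0.2]
width: 0.0427
grasp_force: 0.0
```

>>> {"fn": "jog_arm", "kwargs": {"rows": [[0,0,0,0,0,0],[0,0,0,0,0,0],[0,0,0,0,0,0],[0,0,0,0,0,0],[0,0,0,0,0,0],[0,0,0,0,0,0]], "gripper": 1}}

```text
t: 5.12
eef_pos: [0.5376, -0.0081, 0.0492]
tcp_rot: [[-0.014, 1.0, 0.002], [1.0, 0.014, -0.0], [-0.0, 0.002, -1.0]]
wrist_force: [-1.9, 0.2, 3.0]
width: 0.0098
grasp_force: 59.8
```

>>> {"fn": "jog_arm", "kwargs": {"rows": [[0,-0.008,0,0,0,0],[0,-0.0142,0,0,0,0],[0,-0.0142,0,0,0,0],[0,-0.0142,0,0,0,0],[0,-0.0142,0,0,0,0],[0,-0.0142,0,0,0,0],[0,-0.0142,0,0,0,0],[0,-0.0142,0,0,0,0],[0,-0.0142,0,0,0,0],[0,-0.0142,0,0,0,0],[0,-0.0142,0,0,0,0],[0,0,0,0,0,0]]}}

```text
t: 6.12
eef_pos: [0.4203, -0.0092, 0.0474]
tcp_rot: [[-0.014, 1.0, -0.004], [1.0, 0.014, 0.0], [0.0, -0.004, -1.0]]
wrist_force: [-3.7, -0.0, 7.4]
width: 0.0095
grasp_force: 60.3
```

```bash
cat > scene.py <<'E'
from fit import *
def scene(fn=None,tray=True):
    out={}
    ims={n:shot(n,fn and n+fn) for n in("top","side")}
    for n,(im,c) in ims.items():
        C=c.reshape(-1,3);C=C[~np.isnan(C[:,0])]
        if tray:
            Q=rot(C,(.7,-.006),.8)
            R=Q[(Q[:,0]>-.35)&(Q[:,0]<-.1)&(abs(Q[:,1])<.04)&(Q[:,2]>.06)&(Q[:,2]<.1)]
            if len(R)>8: print(n,"handle stopframe",edges(R[:,0]),edges(R[:,1]))
            R=Q[(Q[:,0]>-.35)&(Q[:,0]<-.0)&(abs(Q[:,1])<.13)&(Q[:,2]>.022)&(Q[:,2]<.03)]
            if len(R)>8: print(n,"rimpts",edges(R[:,0]),edges(R[:,1]))
        Y=(im[...,2].astype(int)>im[...,0]*1.5)
        for zlo,zhi in((.112,.165),(.2,.235)):
            L=C[(C[:,0]>.3)&(C[:,0]<.72)&(C[:,1]>-.42)&(C[:,1]<.5)&(C[:,2]>zlo)&(C[:,2]<zhi)]
            if zhi>.2: continue
            for g in (big(L,.012,20) if len(L) else []): 
                r=rect(g)
                if 60<r[1]<110 and r[2]<30: print(n,"lan",r[0],r[1:3],"yaw",round((r[3]+90+90)%180-90,1),"z",np.round(np.percentile(g[:,2],[5,95]),3))
    return ims
if __name__=="__main__":
    import sys; scene(sys.argv[1] if len(sys.argv)>1 else None)
E
python3 scene.py; python3 -c "
from plan import *
go([])"
```

```text
top rimpts [-287.8 -197.4 -128.2 -104.4  -17.6] [-128.  -120.4  -21.1  122.3  128.6]
top lan [ 569.7 -294.9] (84.3, 7.6) yaw 16.4 z [0.124 0.139]
top lan [ 419.1 -205.3] (86.4, 6.6) yaw 4.9 z [0.127 0.14 ]
top lan [ 423.1 -366.5] (84.9, 7.6) yaw 6.5 z [0.125 0.139]
side handle stopframe [-297.  -295.8 -282.1 -266.  -260.8] [-20.2 -17.8  -8.3   3.2   7.9]
side rimpts [-326.7 -290.3 -165.9 -105.  -103.2] [-126.5 -118.3   -7.9  109.5  125.9]
side lan [ 422.2 -365.7] (87.6, 10.8) yaw 7.0 z [0.119 0.136]
side lan [ 568.5 -295.3] (86.2, 12.4) yaw 16.1 z [0.119 0.136]
side lan [ 417.9 -205.7] (87.4, 9.9) yaw 5.7 z [0.116 0.136]
side lan [687.4 156.8] (63.9, 9.8) yaw -86.1 z [0.114 0.161]
t 6.22 p [ 0.4219 -0.0093  0.0477] yaw 0.78 tilt [-0.0032  0.0001] j [-10.   4. -37.  50.  -0.  79.] w 0.0094 gf 60.19100798293948
```

```bash
python3 -c "
from plan import *
go([(.422,-.009,.17,.8,.25),(.4163,-.1806,.17,5,.35),(.4163,-.1806,.109,5,.25)])"
```

```text
t 6.22 p [ 0.4219 -0.0093  0.0477] yaw 0.78 tilt [-0.0032  0.0001] j [-10.   4. -37.  50.  -0.  79.] w 0.0094 gf 60.19100798293948
6 x [0.0001, -0.0001, -0.0272, 0.0, 0.0, -0.0005] -> [ 0.422 -0.009  0.17 ] 0.8
6 x [-0.038, -0.003, 0.0, 0.0, 0.0, -0.1018] -> [ 0.416 -0.181  0.17 ] 5
3 x [-0.0, 0.0001, 0.0271, 0.0, 0.0, 0.0] -> [ 0.416 -0.181  0.109] 5
```

>>> {"fn": "jog_arm", "kwargs": {"rows": [[0,0,0,0,0,0],[0,0,0,0,0,0],[0,0,0,0,0,0],[0,0,0,0,0,0]], "gripper": 0.5}}

```text
t: 6.55
eef_pos: [0.4239, -0.0094, 0.0476]
tcp_rot: [[-0.014, 1.0, -0.001], [1.0, 0.014, 0.0], [0.0, -0.001, -1.0]]
wrist_force: [0.5, -0.3, -1.4]
width: 0.0427
grasp_force: 0.0
```

>>> {"fn": "jog_arm", "kwargs": {"rows": [[0,0,-0.0272,0,0,0],[0,0,-0.0272,0,0,0],[0,0,-0.0272,0,0,0],[0,0,-0.0272,0,0,0],[0,0,-0.0272,0,0,0],[0,0,-0.0272,0,0,0],[-0.038,-0.003,0,0,0,-0.1018],[-0.038,-0.003,0,0,0,-0.1018],[-0.038,-0.003,0,0,0,-0.1018],[-0.038,-0.003,0,0,0,-0.1018],[-0.038,-0.003,0,0,0,-0.1018],[-0.038,-0.003,0,0,0,-0.1018],[0,0,0,0,0,0],[0,0,0,0,0,0]]}}

```text
t: 7.72
eef_pos: [0.4181, -0.1819, 0.1701]
tcp_rot: [[-0.084, 0.996, -0.001], [0.996, 0.084, 0.001], [0.001, -0.0, -1.0]]
wrist_force: [-0.1, -0.6, 0.2]
width: 0.0427
grasp_force: 0.0
```

```bash
python3 scene.py; python3 -c "
from plan import *
go([(.4163,-.1806,.109,5,.2)])"
```

```text
top handle stopframe [-281.1 -280.9 -275.4 -268.3 -268. ] [-14.6 -14.6   1.2  16.9  17.2]
top rimpts [-327.2 -303.  -175.9 -104.7  -51.6] [-126.4 -107.6    5.6  119.4  128. ]
top lan [ 423.  -367.7] (84.5, 6.7) yaw 6.5 z [0.126 0.139]
side handle stopframe [-284.9 -283.4 -279.4 -271.1 -269.1] [-18.5 -17.4  -4.1  16.   17.5]
side rimpts [-322.4 -297.1 -196.2 -105.3 -102.7] [-124.4 -115.6    0.8  119.2  128.2]
side lan [ 689.2 -172.2] (60.8, 12.1) yaw -87.4 z [0.116 0.164]
side lan [ 422.2 -365.2] (86.2, 13.0) yaw 7.7 z [0.12  0.136]
side lan [ 567.8 -295.1] (86.1, 14.4) yaw 13.2 z [0.119 0.136]
side lan [ 418.3 -205.3] (88.2, 10.9) yaw 5.4 z [0.117 0.136]
t 7.82 p [ 0.4178 -0.1802  0.1699] yaw 4.98 tilt [-0.001   0.0011] j [-31.  -0. -24.  66.   0.  54.] w 0.0428 gf 0.0
4 x [-0.0001, -0.0005, 0.0203, 0.0, 0.0, -0.0006] -> [ 0.416 -0.181  0.109] 5
```

>>> {"fn": "jog_arm", "kwargs": {"rows": [[0,-0.0005,0.0203,0,0,0],[0,-0.0005,0.0203,0,0,0],[0,-0.0005,0.0203,0,0,0],[0,-0.0005,0.0203,0,0,0],[0,0,0,0,0,0],[0,0,0,0,0,0]]}}

```text
t: 8.32
eef_pos: [0.4158, -0.1793, 0.1088]
tcp_rot: [[-0.089, 0.996, -0.002], [0.996, 0.089, 0.002], [0.002, -0.002, -1.0]]
wrist_force: [-0.1, 0.6, 0.5]
width: 0.0429
grasp_force: 0.0
```

>>> {"fn": "jog_arm", "kwargs": {"rows": [[0,0,0,0,0,0],[0,0,0,0,0,0],[0,0,0,0,0,0],[0,0,0,0,0,0],[0,0,0,0,0,0],[0,0,0,0,0,0]], "gripper": 1}}

```text
t: 8.82
eef_pos: [0.4169, -0.1811, 0.1098]
tcp_rot: [[-0.087, 0.996, 0.001], [0.996, 0.087, -0.0], [-0.0, 0.0, -1.0]]
wrist_force: [0.6, 0.1, -0.1]
width: -0.0002
grasp_force: 0.0
```

>>> {"fn": "jog_arm", "kwargs": {"rows": [[0,0,-0.012,0,0,0],[0,0,-0.024,0,0,0],[0,0,-0.024,0,0,0],[0,0,-0.024,0,0,0],[0,0,-0.024,0,0,0],[0,0,-0.024,0,0,0],[0,0,0,0,0,0],[0,0,0,0,0,0]]}}

```text
t: 9.48
eef_pos: [0.4177, -0.1816, 0.21]
tcp_rot: [[-0.087, 0.996, 0.003], [0.996, 0.087, -0.002], [-0.002, 0.003, -1.0]]
wrist_force: [0.4, 0.0, 0.4]
width: 0.0003
grasp_force: 0.0
```

```bash
python3 -c "
from plan import *
go([(.5474,.110,.209,.8,.3),(.5474,.110,.128,.8,.15)])
from h import *
im,_=shot('side'); im2,_=shot('top')
cv2.imwrite('pics/g1.png',cv2.hconcat([cv2.resize(im[200:400,240:460],(440,400)),cv2.resize(im2[120:280,270:430],(360,400))]))"
```

```text
t 9.48 p [ 0.4177 -0.1816  0.21  ] yaw 4.99 tilt [ 0.0029 -0.0018] j [-32.  -2. -21.  71.   0.  53.] w 0.0003 gf 0.0
13 x [0.0292, 0.0149, 0.0001, 0.0, 0.0, 0.0468] -> [0.547 0.11  0.209] 0.8
7 x [0.0, -0.0, 0.0154, 0.0, 0.0, -0.0] -> [0.547 0.11  0.128] 0.8
```

View pics/g1.png

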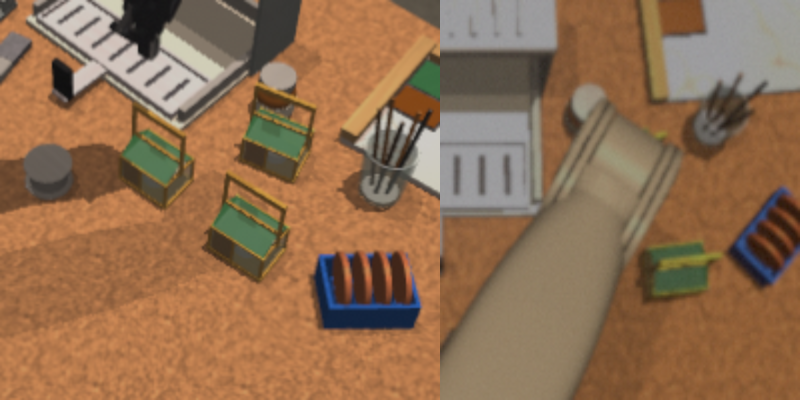

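```bash
python3 scene.py | grep lan; python3 -c "
from h import *
im,c=shot('side'); C=c.reshape(-1,3)
p=np.array(env.sense()['eef_pos']); print(p,proj('side',[p,p+[0,0,.05]]))
g=C[(np.hypot(C[:,0]-p[0],C[:,1]-p[1])<.06)&(C[:,2]>.15)&(C[:,2]<.3)]
for z in np.arange(.15,.3,.01):
    q=g[(g[:,2]>=z)&(g[:,2]<z+.01)]
    if len(q): print(round(z,2),len(q),q.min(0).round(3),q.max(0).round(3))
cv2.imwrite('pics/g2.png',cv2.resize(im[180:320,260:420],(800,700))[:600])
"
```

```text
top lan [ 423.1 -366.5] (84.6, 6.7) yaw 6.1 z [0.125 0.139]
side lan [ 689.7 -173. ] (60.3, 10.0) yaw 89.6 z [0.115 0.163]
side lan [ 421.3 -365.6] (85.8, 13.5) yaw 7.6 z [0.119 0.136]
side lan [ 568.7 -295.6] (86.1, 14.5) yaw 15.2 z [0.119 0.135]
side lan [ 418.  -204.6] (88.1, 11.5) yaw 2.6 z [0.118 0.135]
[ 0.4158316  -0.18043993  0.20722072] [[312.35203743 235.9220038 ]
 [312.85748876 222.32562719]]
0.23 4 [ 0.411 -0.192  0.236] [ 0.425 -0.186  0.239]
0.24 20 [ 0.403 -0.194  0.241] [ 0.422 -0.176  0.249]
0.25 33 [ 0.402 -0.194  0.25 ] [ 0.431 -0.175  0.26 ]
0.26 24 [ 0.403 -0.194  0.26 ] [ 0.429 -0.186  0.27 ]
0.27 14 [ 0.404 -0.194  0.271] [ 0.43  -0.188  0.28 ]
0.28 67 [ 0.387 -0.197  0.28 ] [ 0.451 -0.174  0.29 ]
0.29 49 [ 0.377 -0.198  0.29 ] [ 0.463 -0.169  0.3  ]
```

View pics/g2.png

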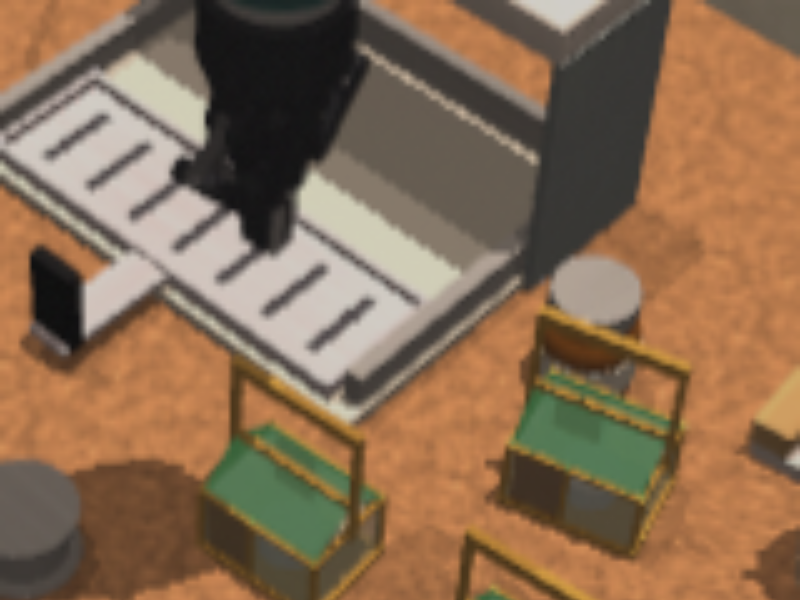

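>>> {"fn": "jog_arm", "kwargs": {"rows": [[0,0,0.012,0,0,0],[0,0,0.024,0,0,0],[0,0,0.024,0,0,0],[0,0,0.024,0,0,0],[0,0,0.024,0,0,0],[0,0,0.024,0,0,0],[0,0,0.018,0,0,0],[0,0,0.018,0,0,0],[0,0,0,0,0,0],[0,0,0,0,0,0]], "gripper": 0.5}}

```text
t: 10.57
eef_pos: [0.4153, -0.1801, 0.081]
tcp_rot: [[-0.087, 0.996, -0.003], [0.996, 0.087, 0.002], [0.002, -0.003, -1.0]]
wrist_force: [-0.2, 0.1, -0.2]
width: 0.0425
grasp_force: 0.0
```

>>> {"fn": "jog_arm", "kwargs": {"rows": [[0,0,0,0,0,0],[0,0,0,0,0,0],[0,0,0,0,0,0],[0,0,0,0,0,0],[0,0,0,0,0,0],[0,0,0,0,0,0]], "gripper": 1}}

```text
t: 11.07
eef_pos: [0.417, -0.1815, 0.0834]
tcp_rot: [[-0.087, 0.996, 0.001], [0.996, 0.087, -0.001], [-0.001, 0.001, -1.0]]
wrist_force: [-2.2, -0.7, 6.7]
width: 0.0045
grasp_force: 59.2
```

>>> {"fn": "jog_arm", "kwargs": {"rows": [[0,0,-0.012,0,0,0],[0,0,-0.024,0,0,0],[0,0,-0.024,0,0,0],[0,0,-0.024,0,0,0],[0,0,-0.024,0,0,0],[0,0,-0.024,0,0,0],[0,0,0,0,0,0],[0,0,0,0,0,0]]}}

```text
t: 11.73
eef_pos: [0.4175, -0.1813, 0.1822]
tcp_rot: [[-0.087, 0.996, 0.002], [0.996, 0.087, -0.001], [-0.001, 0.002, -1.0]]
wrist_force: [-0.8, -0.5, -3.6]
width: 0.0047
grasp_force: 58.9
```

```bash
python3 -c "
from plan import *
go([(.5474,.110,.185,.8,.3),(.5474,.110,.103,.8,.15)])
from h import *
im,c=shot('side'); cv2.imwrite('pics/g3.png',cv2.resize(im[170:310,260:420],(800,700))[:600])
C=c.reshape(-1,3); p=np.array(S['eef_pos'])
g=C[(np.hypot(C[:,0]-p[0],C[:,1]-p[1]+.025)<.07)&(C[:,2]>.05)&(C[:,2]<.25)]
for z in np.arange(.07,.25,.01):
    q=g[(g[:,2]>=z)&(g[:,2]<z+.01)]
    if len(q): print(round(z,2),len(q),q.min(0).round(3),q.max(0).round(3))
"
```

```text
t 11.73 p [ 0.4175 -0.1813  0.1822] yaw 5.0 tilt [ 0.0024 -0.0009] j [-32.  -1. -23.  67.   0.  53.] w 0.0047 gf 58.93754482269287
13 x [0.0291, 0.0149, -0.0003, 0.0, 0.0, 0.047] -> [0.547 0.11  0.185] 0.8
7 x [0.0, -0.0, 0.0156, 0.0, 0.0, -0.0] -> [0.547 0.11  0.103] 0.8
0.09 13 [ 0.384 -0.248  0.096] [ 0.449 -0.165  0.1  ]
0.1 120 [ 0.383 -0.249  0.101] [ 0.454 -0.166  0.11 ]
0.11 97 [ 0.385 -0.248  0.111] [ 0.453 -0.168  0.12 ]
0.12 102 [ 0.384 -0.247  0.12 ] [ 0.452 -0.167  0.13 ]
0.13 85 [ 0.386 -0.247  0.13 ] [ 0.456 -0.167  0.14 ]
0.14 90 [ 0.383 -0.247  0.14 ] [ 0.455 -0.164  0.15 ]
0.15 271 [ 0.383 -0.248  0.15 ] [ 0.454 -0.163  0.16 ]
0.16 251 [ 0.391 -0.247  0.16 ] [ 0.439 -0.165  0.17 ]
0.17 80 [ 0.408 -0.248  0.17 ] [ 0.429 -0.162  0.179]
0.18 15 [ 0.413 -0.248  0.181] [ 0.427 -0.162  0.189]
0.19 14 [ 0.412 -0.248  0.19 ] [ 0.427 -0.163  0.2  ]
0.2 8 [ 0.413 -0.247  0.201] [ 0.427 -0.162  0.207]
0.21 20 [ 0.405 -0.249  0.211] [ 0.429 -0.162  0.22 ]
0.22 71 [ 0.4   -0.249  0.22 ] [ 0.428 -0.178  0.23 ]
0.23 75 [ 0.4   -0.249  0.23 ] [ 0.427 -0.179  0.239]
0.24 22 [ 0.401 -0.195  0.24 ] [ 0.43  -0.189  0.25 ]
```

View pics/g3.png

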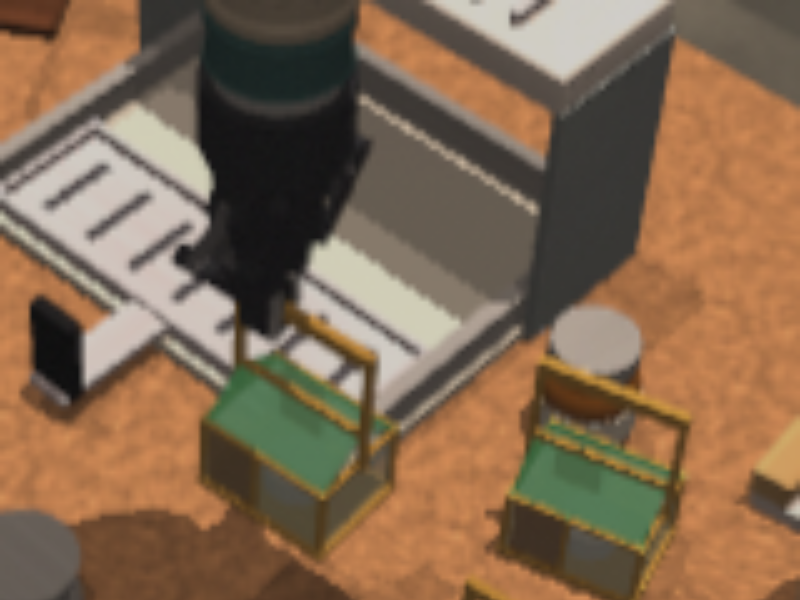

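>>> {"fn": "jog_arm", "kwargs": {"rows": [[0.0146,0.0075,-0.0003,0,0,0.047],[0.0291,0.0149,-0.0003,0,0,0.047],[0.0291,0.0149,-0.0003,0,0,0.047],[0.0291,0.0149,-0.0003,0,0,0.047],[0.0291,0.0149,-0.0003,0,0,0.047],[0.0291,0.0149,-0.0003,0,0,0.047],[0.0291,0.0149,-0.0003,0,0,0.047],[0.0291,0.0149,-0.0003,0,0,0.047],[0.0291,0.0149,-0.0003,0,0,0.047],[0.0291,0.0149,-0.0003,0,0,0.047],[0.0291,0.0149,-0.0003,0,0,0.047],[0.0291,0.0149,-0.0003,0,0,0.047],[0.0291,0.0149,-0.0003,0,0,0.047],[0.0146,0.0075,0,0,0,0],[0,0,0,0,0,0],[0,0,0,0,0,0]]}}

```text
t: 13.12
eef_pos: [0.5464, 0.1096, 0.1828]
tcp_rot: [[-0.015, 1.0, -0.003], [1.0, 0.015, -0.001], [-0.001, -0.003, -1.0]]
wrist_force: [-1.0, 0.1, -2.7]
width: 0.0048
grasp_force: 58.9
```

```bash
python3 -c "
from plan import *
go([(.5474,.110,.125,.8,.15),(.5474,.110,.102,.8,.08)])"; python3 scene.py
```

```text
t 13.12 p [0.5464 0.1096 0.1828] yaw 0.86 tilt [-0.0033 -0.0011] j [  5.  10. -12.  69.  -0.  94.] w 0.0048 gf 58.92167329788208
5 x [0.0001, 0.0003, 0.0154, 0.0, 0.0, 0.0017] -> [0.547 0.11  0.125] 0.8
4 x [0.0, 0.0, 0.0077, 0.0, 0.0, -0.0] -> [0.547 0.11  0.102] 0.8
top handle stopframe [-281.  -280.6 -275.4 -268.6 -268.3] [-14.6 -14.6   1.2  16.9  17.2]
top rimpts [-316.3 -257.3 -179.3 -104.5  -51.5] [-125.  -116.4   -4.3   94.3  107.5]
top lan [ 569.8 -294.9] (83.8, 7.5) yaw 17.4 z [0.124 0.141]
top lan [ 423.5 -367. ] (86.2, 7.3) yaw 6.1 z [0.123 0.139]
side handle stopframe [-282.7 -282.1 -279.5 -271.7 -268.7] [-19.7 -18.9  -1.8  15.1  15.5]
side rimpts [-324.  -286.6 -195.1 -105.1 -103.1] [-126.3 -117.    -6.1  109.7  120.3]
side lan [ 423.6 -365.1] (86.8, 13.2) yaw 6.1 z [0.117 0.136]
side lan [ 568.4 -295.3] (86.2, 13.9) yaw 15.7 z [0.121 0.136]
side lan [686.9 155.1] (63.0, 16.8) yaw 83.9 z [0.115 0.161]
```

>>> {"fn": "jog_arm", "kwargs": {"rows": [[0,0.0003,0.0154,0,0,0],[0,0.0003,0.0154,0,0,0],[0,0.0003,0.0154,0,0,0],[0,0.0003,0.0154,0,0,0],[0,0,0.0154,0,0,0],[0,0,0.0077,0,0,0],[0,0,0.0077,0,0,0],[0,0,0.0077,0,0,0],[0,0,0.0077,0,0,0],[0,0,0,0,0,0],[0,0,0,0,0,0]]}}

```text
t: 14.13
eef_pos: [0.5483, 0.1098, 0.1034]
tcp_rot: [[-0.014, 1.0, -0.0], [1.0, 0.014, -0.0], [-0.0, -0.0, -1.0]]
wrist_force: [-0.0, 0.4, -1.5]
width: 0.0043
grasp_force: 58.9
```

>>> {"fn": "jog_arm", "kwargs": {"rows": [[0,0,0,0,0,0],[0,0,0,0,0,0],[0,0,0,0,0,0],[0,0,0,0,0,0]], "gripper": 0.5}}

```text
t: 14.47
eef_pos: [0.5492, 0.1098, 0.1045]
tcp_rot: [[-0.014, 1.0, 0.002], [1.0, 0.014, 0.0], [0.0, 0.002, -1.0]]
wrist_force: [0.7, -0.1, 0.5]
width: 0.0426
grasp_force: 0.0
```

>>> {"fn": "jog_arm", "kwargs": {"rows": [[0,0,-0.01,0,0,0],[0,0,-0.02,0,0,0],[0,0,-0.025,0,0,0],[0,0,-0.025,0,0,0],[0,0,-0.025,0,0,0],[0,0,0,0,0,0]]}}

```text
t: 14.97
eef_pos: [0.5517, 0.11, 0.1875]
tcp_rot: [[-0.014, 1.0, 0.009], [1.0, 0.014, 0.001], [0.001, 0.009, -1.0]]
wrist_force: [1.2, 0.9, 0.9]
width: 0.0428
grasp_force: 0.0
```

```bash
python3 -c "
from plan import *
go([(.4203,-.3414,.18,6.3,.4),(.4203,-.3414,.084,6.3,.25)])"; python3 scene.py|grep lan
```

```text
t 14.97 p [0.5517 0.11   0.1875] yaw 0.8 tilt [0.0087 0.0007] j [  5.  10. -11.  69.  -0.  94.] w 0.0428 gf 0.0
15 x [-0.0394, -0.014, 0.0005, 0.0, 0.0, -0.0534] -> [ 0.42  -0.341  0.18 ] 6.3
5 x [0.0, -0.0002, 0.0256, 0.0, 0.0, 0.0] -> [ 0.42  -0.341  0.084] 6.3
top lan [ 570.3 -295.6] (85.5, 8.0) yaw 16.7 z [0.123 0.138]
top lan [ 423.3 -367.1] (84.2, 6.6) yaw 6.9 z [0.125 0.139]
side lan [ 689.1 -175.1] (60.9, 11.2) yaw 83.3 z [0.117 0.163]
side lan [ 423.9 -365.7] (85.2, 12.9) yaw 7.3 z [0.118 0.136]
side lan [ 567.9 -295. ] (87.5, 12.7) yaw 15.6 z [0.12  0.136]
side lan [686.3 157.2] (65.6, 10.8) yaw 88.4 z [0.113 0.158]
side lan [549.2  85.9] (88.3, 11.6) yaw 2.1 z [0.116 0.152]
```

>>> {"fn": "jog_arm", "kwargs": {"rows": [[-0.0394,-0.014,0,0,0,-0.0534],[-0.0394,-0.014,0,0,0,-0.0534],[-0.0394,-0.014,0,0,0,-0.0534],[-0.0394,-0.014,0,0,0,-0.0534],[-0.0394,-0.014,0,0,0,-0.0534],[-0.0394,-0.014,0,0,0,-0.0534],[-0.0394,-0.014,0,0,0,-0.0534],[-0.0394,-0.014,0,0,0,-0.0534],[-0.0394,-0.014,0,0,0,-0.0534],[-0.0394,-0.014,0,0,0,-0.0534],[-0.0394,-0.014,0,0,0,-0.0534],[-0.0394,-0.014,0,0,0,-0.0534],[-0.0394,-0.014,0,0,0,-0.0534],[-0.0394,-0.014,0,0,0,-0.0534],[-0.0394,-0.014,0,0,0,-0.0534],[0,0,0,0,0,0],[0,0,0,0,0,0],[0,0,0,0,0,0]]}}

```text
t: 16.57
eef_pos: [0.4165, -0.3408, 0.1811]
tcp_rot: [[-0.109, 0.994, -0.002], [0.994, 0.109, 0.002], [0.003, -0.001, -1.0]]
wrist_force: [0.1, -0.4, -1.0]
width: 0.0425
grasp_force: 0.0
```

```bash
python3 -c "
from plan import *
go([(.4205,-.3414,.084,6.5,.22)])"; python3 scene.py|grep lan
```

```text
t 16.57 p [ 0.4165 -0.3408  0.1811] yaw 6.27 tilt [-0.0016  0.0024] j [-46.   8. -14.  68.   0.  38.] w 0.0425 gf 0.0
6 x [-0.0003, 0.0009, 0.0216, 0.0, 0.0, -0.0055] -> [ 0.42  -0.341  0.084] 6.5
top lan [550.4  87.2] (86.3, 8.4) yaw 0.3 z [0.141 0.155]
top lan [ 570.3 -295. ] (84.9, 8.0) yaw 16.6 z [0.124 0.141]
side lan [ 422.1 -365. ] (86.2, 11.7) yaw 8.1 z [0.118 0.136]
side lan [687.2 156.6] (65.1, 11.2) yaw 88.9 z [0.114 0.16 ]
side lan [549.   87.1] (90.3, 9.6) yaw -0.6 z [0.116 0.152]
```

>>> {"fn": "jog_arm", "kwargs": {"rows": [[0,0.0009,0.0216,0,0,0],[0,0.0009,0.0216,0,0,0],[0,0.0009,0.0216,0,0,0],[0,0.0009,0.0216,0,0,0],[0,0.0009,0.0216,0,0,0],[0,0.0009,0.0216,0,0,0],[0,0,0,0,0,0],[0,0,0,0,0,0]]}}

```text
t: 17.33
eef_pos: [0.4207, -0.3395, 0.0843]
tcp_rot: [[-0.111, 0.994, -0.002], [0.994, 0.111, 0.002], [0.002, -0.002, -1.0]]
wrist_force: [-0.4, -0.2, 0.2]
width: 0.0427
grasp_force: 0.0
```

>>> {"fn": "jog_arm", "kwargs": {"rows": [[0,0,0,0,0,0],[0,0,0,0,0,0],[0,0,0,0,0,0],[0,0,0,0,0,0],[0,0,0,0,0,0],[0,0,0,0,0,0]], "gripper": 1}}

```text
t: 17.83
eef_pos: [0.4214, -0.342, 0.0864]
tcp_rot: [[-0.109, 0.994, 0.0], [0.994, 0.109, -0.001], [-0.001, 0.0, -1.0]]
wrist_force: [-2.9, -0.1, 6.1]
width: 0.0042
grasp_force: 60.4
```

>>> {"fn": "jog_arm", "kwargs": {"rows": [[0,0,-0.012,0,0,0],[0,0,-0.024,0,0,0],[0,0,-0.024,0,0,0],[0,0,-0.024,0,0,0],[0,0,-0.024,0,0,0],[0,0,-0.024,0,0,0],[0,0,0,0,0,0],[0,0,0,0,0,0],[0,0,0,0,0,0]]}}

```text
t: 18.58
eef_pos: [0.4207, -0.3407, 0.1829]
tcp_rot: [[-0.11, 0.994, -0.001], [0.994, 0.11, 0.002], [0.002, -0.001, -1.0]]
wrist_force: [-0.4, 0.9, -2.7]
width: 0.0048
grasp_force: 59.2
```

```bash
python3 -c "
from plan import *
go([(.5487,.017,.185,.8,.35),(.5487,.017,.102,.8,.15)])"; python3 scene.py
```

```text
t 18.58 p [ 0.4207 -0.3407  0.1829] yaw 6.3 tilt [-0.0012  0.0015] j [-46.   8. -14.  68.   0.  38.] w 0.0048 gf 59.22813177108765
14 x [0.0332, 0.0144, -0.0002, 0.0, 0.0, 0.0571] -> [0.549 0.017 0.185] 0.8
7 x [-0.0, 0.0, 0.0158, 0.0, 0.0, 0.0] -> [0.549 0.017 0.102] 0.8
top handle stopframe [-281.  -280.7 -275.6 -268.7 -268. ] [-14.6 -14.6   1.2  17.   17.2]
top rimpts [-324.9 -306.6 -186.7 -104.5 -103.6] [-124.9 -111.8    2.3  120.9  127.7]
top lan [550.1  87.4] (86.6, 8.1) yaw 0.8 z [0.145 0.155]
top lan [ 569.8 -295.6] (85.9, 6.7) yaw 16.6 z [0.126 0.14 ]
side handle stopframe [-283.6 -282.9 -279.2 -270.6 -269.8] [-19.  -18.3  -5.1  14.6  18.3]
side rimpts [-315.2 -287.2 -193.7 -105.6 -102.7] [-124.8 -113.6    0.7  117.2  127.4]
side lan [687.5 156.2] (64.5, 9.6) yaw 89.0 z [0.114 0.161]
side lan [549.1  86.4] (88.8, 11.5) yaw 0.5 z [0.117 0.153]
```

>>> {"fn": "jog_arm", "kwargs": {"rows": [[0.0166,0.0072,-0.0002,0,0,0.0571],[0.0332,0.0144,-0.0002,0,0,0.0571],[0.0332,0.0144,-0.0002,0,0,0.0571],[0.0332,0.0144,-0.0002,0,0,0.0571],[0.0332,0.0144,-0.0002,0,0,0.0571],[0.0332,0.0144,-0.0002,0,0,0.0571],[0.0332,0.0144,-0.0002,0,0,0.0571],[0.0332,0.0144,-0.0002,0,0,0.0571],[0.0332,0.0144,-0.0002,0,0,0.0571],[0.0332,0.0144,-0.0002,0,0,0.0571],[0.0332,0.0144,-0.0002,0,0,0.0571],[0.0332,0.0144,-0.0002,0,0,0.0571],[0.0332,0.0144,-0.0002,0,0,0.0571],[0.0332,0.0144,-0.0002,0,0,0.0571],[0.0166,0.0072,0,0,0,0],[0,0,0,0,0,0],[0,0,0,0,0,0],[0,0,0,0,0,0]]}}

```text
t: 20.18
eef_pos: [0.5496, 0.015, 0.1854]
tcp_rot: [[-0.014, 1.0, -0.002], [1.0, 0.014, -0.001], [-0.001, -0.002, -1.0]]
wrist_force: [-0.8, -0.3, -2.2]
width: 0.0047
grasp_force: 59.2
```

```bash
python3 -c "
from plan import *
go([(.549,.017,.125,.8,.15),(.549,.017,.104,.8,.08)])"; python3 scene.py
```

```text
t 20.18 p [0.5496 0.015  0.1854] yaw 0.78 tilt [-0.0019 -0.0007] j [ -5.   9. -12.  69.  -0.  84.] w 0.0047 gf 59.23389494419098
5 x [0.0005, -0.0001, 0.0161, 0.0, 0.0, -0.0006] -> [0.549 0.017 0.125] 0.8
4 x [0.0, 0.0, 0.007, 0.0, 0.0, 0.0] -> [0.549 0.017 0.104] 0.8
top handle stopframe [-281.4 -280.8 -275.7 -268.6 -268.4] [-14.6 -14.6  -8.2  -1.9  -1.9]
top rimpts [-280.5 -244.1 -176.5 -105.1  -65.7] [-127.6 -121.6  -60.7   -1.9   -1. ]
top lan [ 569.9 -295.4] (85.5, 7.6) yaw 17.4 z [0.121 0.139]
side handle stopframe [-283.7 -283.3 -279.2 -255.3 -177.7] [-30.4 -18.4  -4.6  15.6  19.4]
side rimpts [-326.6 -300.6 -194.6 -106.  -103.7] [-125.1 -109.1   -2.3  114.9  123.8]
side lan [ 567.2 -295.8] (86.3, 13.4) yaw 16.3 z [0.119 0.136]
side lan [548.  87.] (86.1, 11.1) yaw -0.9 z [0.12  0.153]
```

>>> {"fn": "jog_arm", "kwargs": {"rows": [[0.0005,0,0.0161,0,0,0],[0.0005,0,0.0161,0,0,0],[0.0005,0,0.0161,0,0,0],[0.0005,0,0.0161,0,0,0],[0.0005,0,0.0161,0,0,0],[0,0,0.007,0,0,0],[0,0,0.007,0,0,0],[0,0,0.007,0,0,0],[0,0,0.007,0,0,0],[0,0,0,0,0,0],[0,0,0,0,0,0]]}}

```text
t: 21.2
eef_pos: [0.5505, 0.0177, 0.1048]
tcp_rot: [[-0.014, 1.0, -0.0], [1.0, 0.014, 0.0], [0.0, -0.0, -1.0]]
wrist_force: [0.5, -0.2, -3.1]
width: 0.0043
grasp_force: 59.2
```

>>> {"fn": "jog_arm", "kwargs": {"rows": [[0,0,0,0,0,0],[0,0,0,0,0,0],[0,0,0,0,0,0],[0,0,0,0,0,0]], "gripper": 0.5}}

```text
t: 21.53
eef_pos: [0.5514, 0.0176, 0.1057]
tcp_rot: [[-0.014, 1.0, 0.002], [1.0, 0.014, -0.0], [-0.0, 0.002, -1.0]]
wrist_force: [1.0, 0.5, 0.0]
width: 0.0427
grasp_force: 0.0
```

>>> {"fn": "jog_arm", "kwargs": {"rows": [[0,0,-0.01,0,0,0],[0,0,-0.02,0,0,0],[0,0,-0.025,0,0,0],[0,0,-0.025,0,0,0],[0,0,-0.025,0,0,0],[0,0,0,0,0,0],[0,0,0,0,0,0],[0,0,0,0,0,0]]}}

```text
t: 22.2
eef_pos: [0.5503, 0.0177, 0.1834]
tcp_rot: [[-0.014, 1.0, -0.0], [1.0, 0.014, -0.0], [-0.0, -0.0, -1.0]]
wrist_force: [-0.8, 0.7, -0.6]
width: 0.0431
grasp_force: 0.0
```

```bash
python3 -c "
from plan import *
go([(.5619,-.2714,.18,16.5,.4),(.5619,-.2714,.085,16.5,.25)])"; python3 scene.py|grep lan
```

```text
t 22.2 p [0.5503 0.0177 0.1834] yaw 0.8 tilt [-0.0002 -0.    ] j [ -5.   9. -13.  68.  -0.  84.] w 0.0431 gf 0.0
9 x [-0.0428, -0.0041, 0.0005, 0.0, 0.0, -0.2537] -> [ 0.562 -0.271  0.18 ] 16.5
5 x [-0.0, 0.0, 0.0253, 0.0, 0.0, 0.0] -> [ 0.562 -0.271  0.085] 16.5
top lan [ 570.1 -295.8] (84.5, 7.5) yaw 16.8 z [0.124 0.139]
side lan [ 689.1 -175.7] (61.3, 11.1) yaw 84.9 z [0.115 0.163]
side lan [ 568.2 -294.8] (87.0, 12.5) yaw 18.7 z [0.116 0.136]
```

>>> {"fn": "jog_arm", "kwargs": {"rows": [[-0.0428,-0.0041,0.0005,0,0,-0.2537],[-0.0428,-0.0041,0.0005,0,0,-0.2537],[-0.0428,-0.0041,0.0005,0,0,-0.2537],[-0.0428,-0.0041,0.0005,0,0,-0.2537],[-0.0428,-0.0041,0.0005,0,0,-0.2537],[-0.0428,-0.0041,0.0005,0,0,-0.2537],[-0.0428,-0.0041,0.0005,0,0,-0.2537],[-0.0428,-0.0041,0.0005,0,0,-0.2537],[-0.0428,-0.0041,0.0005,0,0,-0.2537],[0,0,0,0,0,0],[0,0,0,0,0,0],[0,0,0,0,0,0]]}}

```text
t: 23.3
eef_pos: [0.5612, -0.2708, 0.1789]
tcp_rot: [[-0.283, 0.959, -0.002], [0.959, 0.283, 0.002], [0.002, -0.002, -1.0]]
wrist_force: [-0.1, 1.0, -0.3]
width: 0.0427
grasp_force: 0.0
```

```bash
python3 -c "
from plan import *
go([(.5619,-.2714,.085,16.5,.22)])"; python3 scene.py
```

```text
t 23.3 p [ 0.5612 -0.2708  0.1789] yaw 16.46 tilt [-0.0022  0.0018] j [-32.  17.  -4.  70.   0.  42.] w 0.0427 gf 0.0
6 x [-0.0002, 0.0001, 0.0209, 0.0, 0.0, -0.0008] -> [ 0.562 -0.271  0.085] 16.5
top handle stopframe [-280.3 -275.6 -159.2 -117.7 -115.2] [-37.3 -34.    1.2  36.4  39.7]
top rimpts [-328.2 -309.8 -193.5 -104.5  -21.1] [-127.  -115.5    2.2  123.1  128.1]
side handle stopframe [-282.8 -281.3 -163.3 -125.5 -117.5] [-39.5 -37.6  -3.4  34.8  39.1]
side rimpts [-330.8 -303.2 -194.5 -106.2 -103.1] [-125.  -113.2   -6.3  117.7  127. ]
side lan [ 567.7 -295.3] (86.4, 12.4) yaw 16.0 z [0.119 0.135]
side lan [684.9 156.5] (62.3, 11.0) yaw -87.7 z [0.114 0.161]
```

>>> {"fn": "jog_arm", "kwargs": {"rows": [[0,0,0.0209,0,0,0],[0,0,0.0209,0,0,0],[0,0,0.0209,0,0,0],[0,0,0.0209,0,0,0],[0,0,0.0209,0,0,0],[0,0,0.0209,0,0,0],[0,0,0,0,0,0],[0,0,0,0,0,0]]}}

```text
t: 24.07
eef_pos: [0.5611, -0.2696, 0.0853]
tcp_rot: [[-0.285, 0.958, -0.002], [0.958, 0.285, 0.002], [0.002, -0.002, -1.0]]
wrist_force: [0.4, -0.5, 0.5]
width: 0.0428
grasp_force: 0.0
```

>>> {"fn": "jog_arm", "kwargs": {"rows": [[0,0,0,0,0,0],[0,0,0,0,0,0],[0,0,0,0,0,0],[0,0,0,0,0,0],[0,0,0,0,0,0],[0,0,0,0,0,0]], "gripper": 1}}

```text
t: 24.57
eef_pos: [0.5625, -0.272, 0.0876]
tcp_rot: [[-0.284, 0.959, 0.001], [0.959, 0.284, -0.001], [-0.002, 0.001, -1.0]]
wrist_force: [-1.2, -0.4, 5.3]
width: 0.0044
grasp_force: 61.3
```

>>> {"fn": "jog_arm", "kwargs": {"rows": [[0,0,-0.012,0,0,0],[0,0,-0.024,0,0,0],[0,0,-0.024,0,0,0],[0,0,-0.024,0,0,0],[0,0,-0.024,0,0,0],[0,0,-0.024,0,0,0],[0,0,0,0,0,0],[0,0,0,0,0,0],[0,0,0,0,0,0]]}}

```text
t: 25.32
eef_pos: [0.5614, -0.2708, 0.1837]
tcp_rot: [[-0.284, 0.959, -0.002], [0.959, 0.284, 0.001], [0.002, -0.001, -1.0]]
wrist_force: [-0.5, -0.7, -2.6]
width: 0.0046
grasp_force: 60.1
```

```bash
sed -i 's/60<r\[1\]<110/60<r[1]<300/' scene.py; python3 -c "
from plan import *
go([(.549,-.077,.185,.8,.3),(.549,-.077,.104,.8,.15)])"; python3 scene.py 1.png
```

```text
t 25.32 p [ 0.5614 -0.2708  0.1837] yaw 16.5 tilt [-0.0018  0.0014] j [-32.  16.  -3.  70.   0.  42.] w 0.0046 gf 60.13125658035278
8 x [0.0323, 0.0034, -0.0002, 0.0, 0.0, 0.2855] -> [ 0.549 -0.077  0.185] 0.8
7 x [-0.0, 0.0, 0.0154, 0.0, 0.0, 0.0] -> [ 0.549 -0.077  0.104] 0.8
top handle stopframe [-280.4 -275.7 -159.  -117.4 -115.2] [-37.3 -34.    1.3  36.5  39.7]
top rimpts [-329.3 -313.2 -193.4 -104.   -41.4] [-127.2 -108.2    5.5  123.4  128.4]
top lan [550.6  41.1] (178.6, 7.9) yaw 0.5 z [0.133 0.155]
side handle stopframe [-283.1 -280.6 -164.2 -124.5 -118. ] [-39.4 -37.5  -3.3  35.4  38.9]
side rimpts [-324.8 -303.4 -194.  -106.7 -104. ] [-126.1 -110.5   -7.   117.7  126.6]
side lan [549.6  40.9] (182.3, 14.6) yaw 1.0 z [0.117 0.152]
side lan [686.2 157. ] (62.3, 11.0) yaw -88.9 z [0.115 0.16 ]
```

View pics/side1.png

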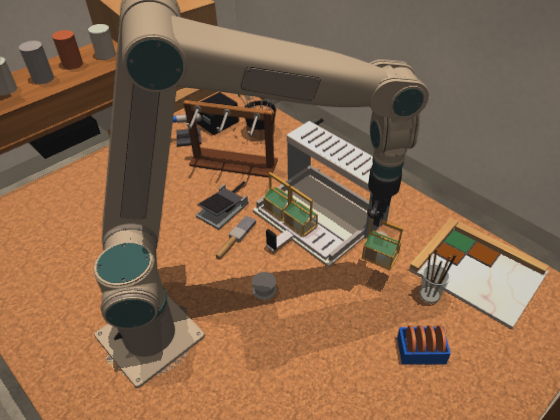

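>>> {"fn": "jog_arm", "kwargs": {"rows": [[0.0161,0.0017,-0.0002,0,0,0.2855],[0.0323,0.0034,-0.0002,0,0,0.2855],[0.0323,0.0034,-0.0002,0,0,0.2855],[0.0323,0.0034,-0.0002,0,0,0.2855],[0.0323,0.0034,-0.0002,0,0,0.2855],[0.0323,0.0034,-0.0002,0,0,0.2855],[0.0323,0.0034,-0.0002,0,0,0.2855],[0.0323,0.0034,-0.0002,0,0,0.2855],[0.0161,0.0017,0,0,0,0],[0,0,0,0,0,0],[0,0,0,0,0,0],[0,0,0,0,0,0]]}}

```text
t: 26.42
eef_pos: [0.5531, -0.0783, 0.1858]
tcp_rot: [[-0.014, 1.0, -0.001], [1.0, 0.014, -0.001], [-0.001, -0.001, -1.0]]
wrist_force: [-0.5, -1.0, -3.2]
width: 0.0045
grasp_force: 60.1
```

```bash
python3 -c "
from plan import *
go([(.549,-.076,.125,.8,.15),(.549,-.076,.105,.8,.08)])"; python3 scene.py
```

```text
t 26.42 p [ 0.5531 -0.0783  0.1858] yaw 0.8 tilt [-0.0007 -0.0008] j [-15.  10. -11.  69.  -0.  75.] w 0.0045 gf 60.14636278152466
5 x [0.0006, -0.0011, 0.0162, 0.0, 0.0, -0.0] -> [ 0.549 -0.076  0.125] 0.8
3 x [0.0, 0.0, 0.0089, 0.0, 0.0, -0.0] -> [ 0.549 -0.076  0.105] 0.8
top rimpts [-311.4 -299.3 -192.8 -103.7  -22.1] [-127.6 -120.   108.3  128.9  129.9]
top lan [550.2  87.1] (86.3, 7.8) yaw 0.5 z [0.143 0.155]
side handle stopframe [-283.5 -281.1 -167.7 -130.4 -117.4] [-37.  -33.    1.3  35.1  39.1]
side rimpts [-324.4 -303.1 -195.5 -110.5 -104.1] [-127.8 -116.9   -2.7  121.5  129.3]
side lan [550.2  39.5] (180.1, 13.4) yaw 0.6 z [0.12  0.153]
side lan [687.9 154.8] (64.0, 12.2) yaw 87.5 z [0.114 0.161]
```

>>> {"fn": "jog_arm", "kwargs": {"rows": [[0.0006,-0.0011,0.0162,0,0,0],[0.0006,-0.0011,0.0162,0,0,0],[0.0006,-0.0011,0.0162,0,0,0],[0.0006,-0.0011,0.0162,0,0,0],[0.0006,-0.0011,0.0162,0,0,0],[0,0,0.0089,0,0,0],[0,0,0.0089,0,0,0],[0,0,0.0089,0,0,0],[0,0,0,0,0,0],[0,0,0,0,0,0]]}}

```text
t: 27.35
eef_pos: [0.5493, -0.0756, 0.1057]
tcp_rot: [[-0.014, 1.0, 0.0], [1.0, 0.014, -0.0], [-0.0, 0.0, -1.0]]
wrist_force: [0.4, -0.4, -3.3]
width: 0.0043
grasp_force: 60.1
```

>>> {"fn": "jog_arm", "kwargs": {"rows": [[0,0,0,0,0,0],[0,0,0,0,0,0],[0,0,0,0,0,0],[0,0,0,0,0,0]], "gripper": 0.5}}

```text
t: 27.68
eef_pos: [0.5498, -0.0755, 0.1064]
tcp_rot: [[-0.014, 1.0, 0.002], [1.0, 0.014, -0.001], [-0.001, 0.002, -1.0]]
wrist_force: [0.8, -0.2, -0.1]
width: 0.0428
grasp_force: 0.0
```

>>> {"fn": "jog_arm", "kwargs": {"rows": [[0,0,-0.01,0,0,0],[0,0,-0.02,0,0,0],[0,0,-0.025,0,0,0],[0,0,-0.025,0,0,0],[0,0,-0.025,0,0,0],[0,0,0,0,0,0],[0,0,0,0,0,0],[0,0,0,0,0,0]]}}

```text
t: 28.35
eef_pos: [0.5488, -0.0752, 0.1841]
tcp_rot: [[-0.014, 1.0, -0.0], [1.0, 0.014, 0.0], [0.0, -0.0, -1.0]]
wrist_force: [0.0, 0.4, -0.4]
width: 0.0424
grasp_force: 0.0
```

```bash
python3 -c "
from plan import *
go([(.426,-.009,.18,.8,.3),(.426,-.009,.022,.8,.25)])"; python3 scene.py
```

```text
t 28.35 p [ 0.5488 -0.0752  0.1841] yaw 0.8 tilt [-0.0002  0.    ] j [-14.   9. -12.  69.  -0.  75.] w 0.0424 gf 0.0
6 x [0.0151, -0.0271, 0.0009, 0.0, 0.0, -0.0] -> [ 0.426 -0.009  0.18 ] 0.8
8 x [-0.0, 0.0, 0.0263, 0.0, 0.0, 0.0] -> [ 0.426 -0.009  0.022] 0.8
top rimpts [-301.3 -279.7 -182.9  -30.1  -18.9] [-124.7 -117.6  108.6  127.9  129.1]
top lan [549.8  87.1] (86.5, 7.8) yaw 0.2 z [0.142 0.155]
side handle stopframe [-282.3 -280.6 -165.2 -124.9 -117.6] [-38.9 -36.3  -1.4  35.4  39.6]
side rimpts [-326.  -305.9 -195.3 -175.1 -127. ] [-129.6 -127.    -3.   120.9  127.3]
side lan [550.5  -7.6] (275.5, 13.7) yaw 0.0 z [0.117 0.153]
side lan [685.  155.8] (64.4, 12.2) yaw 85.4 z [0.115 0.16 ]
```

>>> {"fn": "jog_arm", "kwargs": {"rows": [[0.0151,-0.0275,0.0009,0,0,0],[0.0151,-0.0275,0.0009,0,0,0],[0.0151,-0.0275,0.0009,0,0,0],[0.0151,-0.0275,0.0009,0,0,0],[0.0151,-0.0275,0.0009,0,0,0],[0.0151,-0.0275,0.0009,0,0,0],[0,0,0,0,0,0],[0,0,0.0263,0,0,0],[0,0,0.0263,0,0,0],[0,0,0.0263,0,0,0],[0,0,0.0263,0,0,0],[0,0,0.0263,0,0,0],[0,0,0.0263,0,0,0],[0,0,0,0,0,0],[0,0,0,0,0,0]]}}

```text
t: 29.7
eef_pos: [0.4228, -0.0089, 0.0606]
tcp_rot: [[-0.014, 1.0, -0.004], [1.0, 0.014, 0.001], [0.001, -0.004, -1.0]]
wrist_force: [-0.2, 0.9, 0.1]
width: 0.0424
grasp_force: 0.0
```

>>> {"fn": "jog_arm", "kwargs": {"rows": [[0,0,0.018,0,0,0],[0,0,0.018,0,0,0],[0,0,0.0165,0,0,0],[0,0,0,0,0,0],[0,0,0,0,0,0]]}}

```text
t: 30.12
eef_pos: [0.4248, -0.0092, 0.0232]
tcp_rot: [[-0.014, 1.0, 0.0], [1.0, 0.014, -0.0], [-0.0, 0.0, -1.0]]
wrist_force: [-0.8, 0.6, -0.1]
width: 0.0427
grasp_force: 0.0
```

```bash
python3 -c "
from plan import *
go([(.425,-.009,.022,.8,.3)]);print(S['wrist_force'])"; python3 scene.py
```

```text
t 30.12 p [ 0.4248 -0.0092  0.0232] yaw 0.79 tilt [ 0.0002 -0.0001] j [-10.   6. -38.  46.  -0.  79.] w 0.0427 gf 0.0
1 x [0.0002, 0.0002, 0.0016, 0.0, 0.0, -0.0008] -> [ 0.425 -0.009  0.022] 0.8
[-0.76819467  0.60954904 -0.12594425]
top handle stopframe [-152.6 -150.4 -124.3 -116.1 -115. ] [-37.5 -34.1  -6.7  30.7  37.2]
top rimpts [-303.6 -283.6 -183.2  -70.2  -26.1] [-127.4 -117.5   49.7  127.3  129.8]
top lan [550.9  -5.1] (269.8, 8.7) yaw 0.4 z [0.142 0.155]
side handle stopframe [-309.3 -302.5 -168.  -124.8 -117.5] [-39.  -37.2  -5.9  30.2  38.3]
side rimpts [-324.3 -302.5 -196.8 -171.1 -122.5] [-129.2 -124.7  -13.5  113.6  127. ]
side lan [550.2 -36.3] (216.9, 12.7) yaw 0.2 z [0.118 0.153]
```

>>> {"fn": "jog_arm", "kwargs": {"rows": [[0,0,0,0,0,0],[0,0,0,0,0,0],[0,0,0,0,0,0],[0,0,0,0,0,0],[0,0,0,0,0,0],[0,0,0,0,0,0]], "gripper": 1}}

```text
t: 30.72
eef_pos: [0.4245, -0.0092, 0.0234]
tcp_rot: [[-0.014, 1.0, 0.0], [1.0, 0.014, -0.0], [-0.0, 0.0, -1.0]]
wrist_force: [-2.3, 0.1, 5.8]
width: 0.0109
grasp_force: 59.0
```

>>> {"fn": "jog_arm", "kwargs": {"rows": [[0,0.003,0,0,0,0],[0,0.006,0,0,0,0],[0,0.009,0,0,0,0],[0,0.012,0,0,0,0],[0,0.012,0,0,0,0],[0,0.012,0,0,0,0],[0,0.012,0,0,0,0],[0,0.012,0,0,0,0],[0,0.012,0,0,0,0],[0,0.012,0,0,0,0],[0,0.012,0,0,0,0],[0,0.012,0,0,0,0],[0,0.012,0,0,0,0],[0,0.012,0,0,0,0],[0,0.012,0,0,0,0],[0,0.012,0,0,0,0],[0,0.009,0,0,0,0],[0,0.006,0,0,0,0],[0,0,0,0,0,0]]}}

```text
t: 32.3
eef_pos: [0.5665, -0.0071, 0.0234]
tcp_rot: [[-0.014, 1.0, -0.0], [1.0, 0.014, -0.0], [-0.0, -0.0, -1.0]]
wrist_force: [-1.7, 0.9, 5.5]
width: 0.0112
grasp_force: 59.5
```

>>> {"fn": "jog_arm", "kwargs": {"rows": [[0,0.002,0,0,0,0],[0,0.002,0,0,0,0],[0,0.002,0,0,0,0],[0,0,0,0,0,0],[0,0,0,0,0,0]]}}

```text
t: 32.72
eef_pos: [0.5694, -0.007, 0.0234]
tcp_rot: [[-0.014, 1.0, -0.002], [1.0, 0.014, -0.0], [-0.0, -0.002, -1.0]]
wrist_force: [-5.4, 0.6, 7.5]
width: 0.0111
grasp_force: 60.0
```

```bash
python3 scene.py 2.png
```

```text
top rimpts [-52.  -51.5 -45.  -32.6 -30.8] [-129.7 -126.3  -78.7  120.9  124.3]
side handle stopframe [-160.3 -149.1 -136.4 -117.2 -111. ] [-19.1 -17.5  -9.5   3.8   7.1]
side rimpts [-329.  -308.2  -50.4  -28.    -7.6] [-129.4 -123.5  -13.4  117.9  127.7]
side lan [695.8 -44.8] (196.6, 14.3) yaw 0.3 z [0.116 0.152]
side lan [ 689.6 -173.3] (60.5, 10.5) yaw 89.8 z [0.116 0.163]
```

View pics/side2.png

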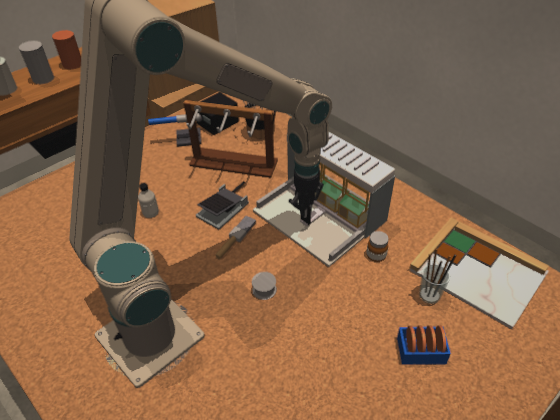

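>>> {"fn": "jog_arm", "kwargs": {"rows": [[0,0.002,0,0,0,0],[0,0.002,0,0,0,0],[0,0.002,0,0,0,0],[0,0,0,0,0,0],[0,0,0,0,0,0]]}}

```text
t: 33.23
eef_pos: [0.5738, -0.007, 0.0234]
tcp_rot: [[-0.014, 1.0, -0.002], [1.0, 0.014, -0.0], [-0.0, -0.002, -1.0]]
wrist_force: [-4.5, -0.0, 7.8]
width: 0.0109
grasp_force: 60.0
```

>>> {"fn": "jog_arm", "kwargs": {"rows": [[0,0.002,0,0,0,0],[0,0.002,0,0,0,0],[0,0,0,0,0,0],[0,0,0,0,0,0]]}}

```text
t: 33.57
eef_pos: [0.5758, -0.0071, 0.0234]
tcp_rot: [[-0.014, 1.0, -0.004], [1.0, 0.014, -0.001], [-0.001, -0.004, -1.0]]
wrist_force: [-7.7, -0.4, 9.6]
width: 0.011
grasp_force: 60.2
```

>>> {"fn": "jog_arm", "kwargs": {"rows": [[0,0.002,0,0,0,0],[0,0.002,0,0,0,0],[0,0,0,0,0,0],[0,0,0,0,0,0]]}}

```text
t: 33.9
eef_pos: [0.5756, -0.0071, 0.0234]
tcp_rot: [[-0.014, 1.0, -0.01], [1.0, 0.014, -0.001], [-0.001, -0.01, -1.0]]
wrist_force: [-16.3, -1.6, 17.1]
width: 0.0112
grasp_force: 61.1
```

```bash
python3 scene.py; python3 -c "
from plan import *
go([])"
```

```text
top rimpts [-182.   -44.8  -38.3  -26.5  -24. ] [-129.5 -124.8  -75.6  121.3  128.1]
side handle stopframe [-144.8 -143.5 -128.7 -108.8 -103.8] [-19.3 -18.1 -10.2   1.1   4. ]
side rimpts [-334.7 -310.4  -45.   -25.3  -18.6] [-128.5 -118.4  -14.8  114.6  126.9]
side lan [ 689.6 -176. ] (60.5, 13.6) yaw 85.6 z [0.115 0.163]
side lan [701.6 -44. ] (199.2, 15.9) yaw -0.8 z [0.115 0.147]
t 34.0 p [ 0.5756 -0.0071  0.0234] yaw 0.8 tilt [-0.0096 -0.0011] j [ -7.  20. -19.  51.  -0.  82.] w 0.0108 gf 61.068111062049866
```

>>> {"fn": "jog_arm", "kwargs": {"rows": [[0,-0.003,0,0,0,0],[0,0,0,0,0,0],[0,0,0,0,0,0],[0,0,0,0,0,0],[0,0,0,0,0,0]], "gripper": 0.5}}

```text
t: 34.42
eef_pos: [0.5793, -0.0069, 0.0225]
tcp_rot: [[-0.014, 1.0, 0.001], [1.0, 0.014, 0.0], [0.0, 0.001, -1.0]]
wrist_force: [-0.3, -0.4, -0.5]
width: 0.0429
grasp_force: 0.0
```

>>> {"fn": "jog_arm", "kwargs": {"rows": [[0,0,-0.01,0,0,0],[0,0,-0.02,0,0,0],[0,0,-0.025,0,0,0],[0,0,-0.025,0,0,0],[0,0,-0.025,0,0,0],[0,0,-0.025,0,0,0],[0,0,-0.025,0,0,0],[0,0,0,0,0,0],[0,0,0,0,0,0],[0,0,0,0,0,0]]}}

```text
t: 35.25
eef_pos: [0.5785, -0.0068, 0.1382]
tcp_rot: [[-0.014, 1.0, -0.001], [1.0, 0.014, 0.0], [0.0, -0.001, -1.0]]
wrist_force: [-0.1, -0.0, -0.2]
width: 0.0426
grasp_force: 0.0
```

```bash
python3 -c "
from plan import *
go([(.3884,.224,.13,0.8,.4),(.3884,.224,.05,.8,.2)])
from h import *
for n in('top','side'):
    im,c=shot(n); C=c.reshape(-1,3); C=C[~np.isnan(C[:,0])]
    Q=C[(abs(C[:,0]-.43)<.12)&(abs(C[:,1]-.222)<.09)]
    r=env.recognise(n,'treadle_pad')[:2]; print(n,[(np.round(x['box']),round(x['p'],2)) for x in r])
    # plate dark points
    m=(np.isfinite(c[...,2]))&(abs(c[...,0]-.43)<.1)&(abs(c[...,1]-.222)<.075)&(c[...,2]>.025)&(im.max(2)<75)
    P=c[m]; print('dark',len(P),rect(P)); 
    if n=='top': cv2.imwrite('pics/tr.png',cv2.resize(im[190:270,160:260],(600,480)))
print(proj('top',[.3884,.224,.056]))
"; python3 scene.py
```

```text
t 35.25 p [ 0.5785 -0.0068  0.1382] yaw 0.8 tilt [-0.0007  0.0001] j [ -7.  14. -13.  64.   0.  82.] w 0.0426 gf 0.0
9 x [0.0346, -0.0277, 0.0012, 0.0, 0.0, 0.0] -> [0.388 0.224 0.13 ] 0.8
5 x [-0.0, 0.0, 0.0213, 0.0, 0.0, -0.0] -> [0.388 0.224 0.05 ] 0.8
top [(array([179., 202., 206., 247.]), 0.8)]
dark 899 (array([424. , 230.4]), 126.9, 85.7, 9.7)
side [(array([199., 191., 246., 217.]), 0.63), (array([296., 170., 328., 197.]), 0.32)]
dark 532 (array([430.4, 206.8]), 144.3, 133.1, -79.7)
[[192.69869547 235.43463519]]
top rimpts [-176.3 -120.   -38.2  -25.9   -9.8] [-126.9 -125.   -82.5  121.7  127.6]
side handle stopframe [-131.7 -130.7 -127.  -119.7 -116.2] [-19.6 -18.3  -3.2  16.2  18.4]
side rimpts [-324.1 -303.5  -44.3  -24.5  -17. ] [-129.2 -114.6   -3.3  114.1  127.3]
side lan [ 689.4 -174.4] (61.0, 11.4) yaw 85.3 z [0.114 0.162]
side lan [701.3 -44.3] (195.2, 13.4) yaw -1.8 z [0.115 0.146]
```

View pics/tr.png

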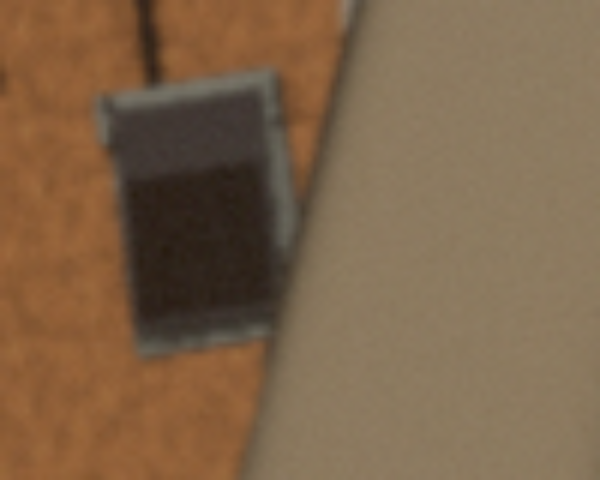

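>>> {"fn": "jog_arm", "kwargs": {"rows": [[0.0346,-0.0277,0.0012,0,0,0],[0.0346,-0.0277,0.0012,0,0,0],[0.0346,-0.0277,0.0012,0,0,0],[0.0346,-0.0277,0.0012,0,0,0],[0.0346,-0.0277,0.0012,0,0,0],[0.0346,-0.0277,0.0012,0,0,0],[0.0346,-0.0277,0.0012,0,0,0],[0.0346,-0.0277,0.0012,0,0,0],[0.0346,-0.0277,0.0012,0,0,0],[0,0,0,0,0,0],[0,0,0.02,0,0,0],[0,0,0.0213,0,0,0],[0,0,0.0213,0,0,0],[0,0,0.0213,0,0,0],[0,0,0.0213,0,0,0],[0,0,0,0,0,0],[0,0,0,0,0,0]], "gripper": 1}}

```text
t: 36.97
eef_pos: [0.3878, 0.2233, 0.051]
tcp_rot: [[-0.014, 1.0, -0.002], [1.0, 0.014, -0.001], [-0.001, -0.002, -1.0]]
wrist_force: [1.5, -0.5, 1.1]
width: -0.0
grasp_force: 0.0
```

>>> {"fn": "jog_arm", "kwargs": {"rows": [[0,0,0.005,0,0,0],[0,0,0.005,0,0,0],[0,0,0.005,0,0,0],[0,0,0.005,0,0,0],[0,0,0.005,0,0,0],[0,0,0.005,0,0,0],[0,0,0,0,0,0]]}}

```text
t: 37.55
eef_pos: [0.3882, 0.2239, 0.0286]
tcp_rot: [[-0.014, 1.0, -0.001], [1.0, 0.014, -0.0], [-0.0, -0.001, -1.0]]
wrist_force: [-0.5, -0.1, -0.2]
width: -0.0005
grasp_force: 0.0
```

>>> {"fn": "jog_arm", "kwargs": {"rows": [[0,0,0.004,0,0,0],[0,0,0.004,0,0,0],[0,0,0.004,0,0,0],[0,0,0,0,0,0]]}}

```text
t: 37.88
eef_pos: [0.3883, 0.2241, 0.0201]
tcp_rot: [[-0.014, 1.0, -0.001], [1.0, 0.014, 0.0], [0.0, -0.001, -1.0]]
wrist_force: [-2.2, -0.6, 6.0]
width: 0.0007
grasp_force: 2.7
```

>>> {"fn": "jog_arm", "kwargs": {"rows": [[0,0,0.004,0,0,0],[0,0,0.004,0,0,0],[0,0,0.004,0,0,0],[0,0,0.004,0,0,0],[0,0,0,0,0,0]]}}

```text
t: 38.3
eef_pos: [0.3871, 0.2239, 0.0083]
tcp_rot: [[-0.014, 1.0, -0.003], [1.0, 0.014, -0.0], [-0.0, -0.003, -1.0]]
wrist_force: [-5.6, 0.2, 11.1]
width: -0.0002
grasp_force: 5.2
```

>>> {"fn": "jog_arm", "kwargs": {"rows": [[0,0,0.002,0,0,0],[0,0,0.002,0,0,0],[0,0,0,0,0,0]]}}

```text
t: 38.55
eef_pos: [0.3872, 0.224, 0.0071]
tcp_rot: [[-0.014, 1.0, -0.003], [1.0, 0.014, -0.0], [-0.0, -0.003, -1.0]]
wrist_force: [-9.3, -2.7, 24.1]
width: -0.0
grasp_force: 11.9
```

>>> {"fn": "jog_arm", "kwargs": {"rows": [[0,0,0,0,0,0],[0,0,0,0,0,0],[0,0,0,0,0,0],[0,0,0,0,0,0],[0,0,0,0,0,0],[0,0,0,0,0,0],[0,0,0,0,0,0],[0,0,0,0,0,0],[0,0,0,0,0,0],[0,0,0,0,0,0],[0,0,0,0,0,0],[0,0,0,0,0,0],[0,0,0,0,0,0],[0,0,0,0,0,0],[0,0,0,0,0,0]]}}

```text
t: 39.8
eef_pos: [0.3872, 0.2239, 0.0071]
tcp_rot: [[-0.014, 1.0, -0.003], [1.0, 0.014, -0.0], [-0.0, -0.003, -1.0]]
wrist_force: [-8.8, -2.8, 23.8]
width: -0.0
grasp_force: 11.8
```

```bash
python3 -c "
from h import *
for n in('top','side'):
    im,c=shot(n); cv2.imwrite('pics/%s3.png'%n,im)
" ; python3 scene.py
```

```text
top handle stopframe [-128.6 -128.4 -126.2 -118.6 -118.2] [-14.8 -14.8   1.3  17.3  17.6]
top rimpts [-335.4 -315.7  -44.5  -23.8   -8.9] [-126.4 -102.8    9.1  121.3  128. ]
side handle stopframe [-131.9 -131.3 -127.6 -119.3 -117.1] [-19.9 -18.8  -2.4  14.3  17.5]
side rimpts [-328.1 -306.4  -43.   -23.7  -15. ] [-128.8 -118.7   -5.   118.2  127.7]
side lan [702.5 -17.3] (249.3, 14.8) yaw 0.0 z [0.114 0.147]
side lan [685.3 156. ] (62.1, 9.4) yaw 89.7 z [0.114 0.162]
```

View pics/side3.png

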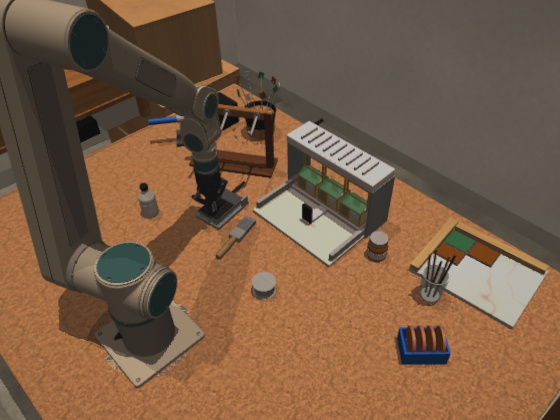

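>>> {"fn": "jog_arm", "kwargs": {"rows": [[0,0,0,0,0,0],[0,0,0,0,0,0],[0,0,0,0,0,0],[0,0,0,0,0,0],[0,0,0,0,0,0],[0,0,0,0,0,0],[0,0,0,0,0,0],[0,0,0,0,0,0],[0,0,0,0,0,0],[0,0,0,0,0,0],[0,0,0,0,0,0],[0,0,0,0,0,0],[0,0,0,0,0,0],[0,0,0,0,0,0],[0,0,0,0,0,0]]}}

```text
t: 41.25
eef_pos: [0.3872, 0.224, 0.0071]
tcp_rot: [[-0.014, 1.0, -0.003], [1.0, 0.014, -0.0], [-0.0, -0.003, -1.0]]
wrist_force: [-8.7, -1.9, 23.4]
width: 0.0001
grasp_force: 11.8
```

>>> {"fn": "jog_arm", "kwargs": {"rows": [[0,0,-0.015,0,0,0],[0,0,-0.025,0,0,0],[0,0,-0.025,0,0,0],[0,0,-0.025,0,0,0],[0,0,-0.025,0,0,0],[0,0,-0.025,0,0,0],[0,0,-0.025,0,0,0],[0,0,0,0,0,0],[0,0,0,0,0,0],[0,0,0,0,0,0]], "gripper": 0.5}}

```text
t: 42.08
eef_pos: [0.3882, 0.2238, 0.1282]
tcp_rot: [[-0.014, 1.0, -0.001], [1.0, 0.014, -0.0], [-0.0, -0.001, -1.0]]
wrist_force: [0.2, 0.3, 0.1]
width: 0.0423
grasp_force: 0.0
```

```bash
python3 -c "
from plan import *
go([(.577,-.007,.138,0.8,.4),(.577,-.007,.023,.8,.2)])"
```

```text
t 42.08 p [0.3882 0.2238 0.1282] yaw 0.8 tilt [-0.0008 -0.0004] j [ 22.   1. -28.  61.  -0. 111.] w 0.0423 gf 0.0
9 x [-0.0346, 0.0275, -0.0015, 0.0, 0.0, -0.0] -> [ 0.577 -0.007  0.138] 0.8
7 x [0.0, 0.0, 0.0219, 0.0, 0.0, 0.0] -> [ 0.577 -0.007  0.023] 0.8
```

>>> {"fn": "jog_arm", "kwargs": {"rows": [[-0.0346,0.0275,-0.0015,0,0,0],[-0.0346,0.0275,-0.0015,0,0,0],[-0.0346,0.0275,-0.0015,0,0,0],[-0.0346,0.0275,-0.0015,0,0,0],[-0.0346,0.0275,-0.0015,0,0,0],[-0.0346,0.0275,-0.0015,0,0,0],[-0.0346,0.0275,-0.0015,0,0,0],[-0.0346,0.0275,-0.0015,0,0,0],[-0.0346,0.0275,-0.0015,0,0,0],[0,0,0,0,0,0],[0,0,0,0,0,0],[0,0,0,0,0,0]]}}

```text
t: 43.08
eef_pos: [0.5759, -0.0067, 0.1373]
tcp_rot: [[-0.014, 1.0, -0.004], [1.0, 0.014, 0.001], [0.001, -0.004, -1.0]]
wrist_force: [-0.3, 0.0, -0.2]
width: 0.0426
grasp_force: 0.0
```

```bash
python3 -c "
from plan import *
go([(.577,-.007,.023,.8,.2)])"; python3 scene.py
```

```text
t 43.08 p [ 0.5759 -0.0067  0.1373] yaw 0.77 tilt [-0.0038  0.0008] j [ -7.  14. -13.  64.   0.  82.] w 0.0426 gf 0.0
7 x [-0.0001, 0.0003, 0.0218, 0.0, 0.0, -0.0005] -> [ 0.577 -0.007  0.023] 0.8
top rimpts [-160.8  -97.8  -37.9  -26.6   -4.7] [-129.9 -124.7  -78.9   47.9  127.8]
side handle stopframe [-132.5 -130.9 -127.1 -118.6 -116.9] [-19.4 -17.   -2.   15.7  18.7]
side rimpts [-326.2 -313.6  -44.3  -24.5  -19.8] [-129.4 -118.6   -2.6  115.3  126. ]
side lan [ 689.4 -172.6] (61.2, 11.0) yaw 89.4 z [0.116 0.163]
side lan [702.1 -45.3] (194.1, 14.4) yaw 0.5 z [0.114 0.148]
```

>>> {"fn": "jog_arm", "kwargs": {"rows": [[0,0.0003,0.0218,0,0,0],[0,0.0003,0.0218,0,0,0],[0,0.0003,0.0218,0,0,0],[0,0.0003,0.0218,0,0,0],[0,0,0.0218,0,0,0],[0,0,0.0218,0,0,0],[0,0,0.0218,0,0,0],[0,0,0,0,0,0]]}}

```text
t: 43.85
eef_pos: [0.5741, -0.0053, 0.0213]
tcp_rot: [[-0.016, 1.0, -0.007], [1.0, 0.016, 0.001], [0.001, -0.007, -1.0]]
wrist_force: [-1.5, 0.6, -0.9]
width: 0.0425
grasp_force: 0.0
```

>>> {"fn": "jog_arm", "kwargs": {"rows": [[0,0,0,0,0,0],[0,0,0,0,0,0],[0,0,0,0,0,0],[0,0,0,0,0,0],[0,0,0,0,0,0],[0,0,0,0,0,0]], "gripper": 1}}

```text
t: 44.35
eef_pos: [0.5758, -0.0064, 0.0256]
tcp_rot: [[-0.014, 1.0, -0.004], [1.0, 0.014, 0.0], [0.0, -0.004, -1.0]]
wrist_force: [-6.3, -0.1, 3.3]
width: 0.0111
grasp_force: 59.2
```

>>> {"fn": "jog_arm", "kwargs": {"rows": [[0,-0.003,0,0,0,0],[0,-0.006,0,0,0,0],[0,-0.009,0,0,0,0],[0,-0.012,0,0,0,0],[0,-0.012,0,0,0,0],[0,-0.012,0,0,0,0],[0,-0.012,0,0,0,0],[0,-0.012,0,0,0,0],[0,-0.012,0,0,0,0],[0,-0.012,0,0,0,0],[0,-0.012,0,0,0,0],[0,-0.012,0,0,0,0],[0,-0.012,0,0,0,0],[0,-0.012,0,0,0,0],[0,-0.012,0,0,0,0],[0,-0.012,0,0,0,0],[0,-0.012,0,0,0,0],[0,-0.009,0,0,0,0],[0,-0.006,0,0,0,0],[0,0,0,0,0,0]]}}

```text
t: 46.02
eef_pos: [0.4264, -0.009, 0.0251]
tcp_rot: [[-0.014, 1.0, -0.0], [1.0, 0.014, -0.0], [-0.0, -0.0, -1.0]]
wrist_force: [1.4, 0.2, 9.5]
width: 0.0112
grasp_force: 60.9
```

>>> {"fn": "jog_arm", "kwargs": {"rows": [[0,0,0,0,0,0],[0,0,0,0,0,0],[0,0,0,0,0,0],[0,0,0,0,0,0],[0,0,0,0,0,0]], "gripper": 0.5}}

```text
t: 46.43
eef_pos: [0.426, -0.0088, 0.0238]
tcp_rot: [[-0.014, 1.0, -0.003], [1.0, 0.014, 0.0], [0.0, -0.003, -1.0]]
wrist_force: [0.7, 0.1, 0.5]
width: 0.0429
grasp_force: 0.0
```

>>> {"fn": "jog_arm", "kwargs": {"rows": [[0,0,-0.01,0,0,0],[0,0,-0.02,0,0,0],[0,0,-0.025,0,0,0],[0,0,-0.025,0,0,0],[0,0,-0.025,0,0,0],[0,0,-0.025,0,0,0],[0,0,-0.025,0,0,0],[0,0,-0.025,0,0,0],[0,0,-0.025,0,0,0],[0,0,0,0,0,0],[0,0,0,0,0,0],[0,0,0,0,0,0]]}}

```text
t: 47.43
eef_pos: [0.427, -0.0089, 0.1779]
tcp_rot: [[-0.014, 1.0, -0.001], [1.0, 0.014, 0.0], [0.0, -0.001, -1.0]]
wrist_force: [0.5, -0.2, -0.7]
width: 0.0428
grasp_force: 0.0
```

```bash
python3 -c "
from plan import *
go([])"; python3 scene.py
```

```text
t 47.43 p [ 0.427  -0.0089  0.1779] yaw 0.8 tilt [-0.0011  0.0001] j [-10.  -4. -27.  67.  -0.  79.] w 0.0428 gf 0.0
top rimpts [-249.9 -194.1 -180.3  -48.8  -22.9] [-127.5 -122.7  -74.2  124.8  128.7]
top lan [ 553.5 -104.4] (70.5, 6.0) yaw 1.9 z [0.147 0.156]
side handle stopframe [-279.8 -278.3 -162.6 -122.1 -114.8] [-39.4 -37.4  -2.9  34.4  38.9]
side rimpts [-326.3 -311.8 -191.9 -172.5 -138.4] [-129.3 -121.5   -1.4  119.2  125.5]
side lan [553.4 -37.8] (216.3, 13.3) yaw -0.6 z [0.117 0.153]
side lan [ 689.8 -174.4] (60.4, 11.0) yaw 85.5 z [0.114 0.162]
side lan [688.  157.6] (63.8, 12.8) yaw -88.4 z [0.115 0.162]
```

```bash
python3 -c "
from plan import *
go([(.5525,.112,.18,0.8,.3)])"
```

```text
t 47.53 p [ 0.4265 -0.0088  0.1772] yaw 0.8 tilt [-0.0027  0.0005] j [-10.  -4. -27.  67.  -0.  79.] w 0.0427 gf 0.0
7 x [0.0227, 0.0243, -0.0006, 0.0, 0.0, 0.0] -> [0.552 0.112 0.18 ] 0.8
```

>>> {"fn": "jog_arm", "kwargs": {"rows": [[0.0227,0.0243,-0.0006,0,0,0],[0.0227,0.0243,-0.0006,0,0,0],[0.0227,0.0243,-0.0006,0,0,0],[0.0227,0.0243,-0.0006,0,0,0],[0.0227,0.0243,-0.0006,0,0,0],[0.0227,0.0243,-0.0006,0,0,0],[0.0227,0.0243,-0.0006,0,0,0],[0,0,0,0,0,0],[0,0,0,0,0,0],[0,0,0,0,0,0]]}}

```text
t: 48.37
eef_pos: [0.5522, 0.1116, 0.1803]
tcp_rot: [[-0.014, 1.0, -0.003], [1.0, 0.014, -0.001], [-0.001, -0.003, -1.0]]
wrist_force: [0.3, 0.1, 0.3]
width: 0.0426
grasp_force: 0.0
```

```bash
python3 -c "
from plan import *
go([(.5525,.112,.103,0.8,.2)])"; python3 scene.py; python3 - <<'E'
from fit import *
o=[]
for n in("top","side"):
    im,c=shot(n);c=c.reshape(-1,3); o.append(c[~np.isnan(c[:,0])])
import io,contextlib
f=io.StringIO()
with contextlib.redirect_stdout(f): run(*o)
print("\n".join(l for l in f.getvalue().splitlines() if "rail x" in l or "hook" in l))
E
```

```text
t 48.37 p [0.5522 0.1116 0.1803] yaw 0.81 tilt [-0.0032 -0.0006] j [  5.  11. -11.  69.  -0.  94.] w 0.0426 gf 0.0
5 x [0.0001, 0.0002, 0.0206, 0.0, 0.0, 0.0002] -> [0.552 0.112 0.103] 0.8
top handle stopframe [-277.4 -272.5 -156.1 -115.  -111.7] [-37.3 -34.    1.2  36.4  39.7]
top rimpts [-309.  -277.  -190.  -100.5  -37.3] [-124.1 -108.    -1.1  102.7  115.6]
top lan [553.8 -18.9] (243.4, 8.4) yaw 0.2 z [0.14  0.155]
side handle stopframe [-280.4 -277.4 -162.  -122.5 -113.9] [-38.7 -37.2  -2.1  35.2  39.3]
side rimpts [-323.8 -303.8 -191.7 -173.4 -153.7] [-129.  -119.1   -3.9  118.7  128. ]
side lan [553.6  -7.2] (274.3, 14.7) yaw 0.7 z [0.117 0.153]
side lan [686.8 156.6] (64.8, 12.6) yaw 88.5 z [0.113 0.16 ]
 rail x [ 81.9  83.5  93.1 103.8 106.2] y [-140.4 -130.     5.   141.6  152. ] yaw corr 0.255583145872509 x@0 0.09332642915568891
  hook 65 x [-10.2  -7.   32.3  60.9  64.5] y [-99.  -98.6 -94.6 -90.2 -89.5] z [204.  206.5 213.9 227.8 229.9]
  hook 65 x [-8.9 -6.3 29.1 58.2 63.4] y [100.8 101.2 104.5 108.5 109.7] z [202.5 203.7 212.6 227.5 229.5]
  hook 64 x [-10.2  -8.5  31.7  61.1  63.4] y [0.3 0.8 4.3 8.3 9.7] z [206.1 207.5 213.4 229.6 230.6]
 rail x [ 79.8  82.4  91.5 105.7 109.4] y [-98.5 -88.6  28.5 141.5 151.5] yaw corr 0.29373808804180124 x@0 0.09234211211176405
  hook 53 x [-12.3  -9.3  28.8  58.7  64.3] y [ 98.5  99.3 103.2 107.8 109.1] z [202.6 205.2 214.5 229.1 230.5]
  hook 51 x [-10.   -7.2  27.3  60.1  63.1] y [-0.1  0.4  3.9  8.4 10.1] z [205.4 206.9 214.9 228.2 229.8]
  hook 50 x [-12.3  -9.6  30.5  60.7  63.3] y [-99.2 -98.5 -95.5 -91.4 -90.2] z [204.  204.7 214.1 228.3 229.8]
```

>>> {"fn": "jog_arm", "kwargs": {"rows": [[0,0.0004,0.0206,0,0,0],[0,0.0004,0.0206,0,0,0],[0,0.0004,0.0206,0,0,0],[0,0.0004,0.0206,0,0,0],[0,0.0004,0.0206,0,0,0],[0,0,0,0,0,0],[0,0,0,0,0,0]]}}

```text
t: 49.15
eef_pos: [0.5538, 0.1115, 0.1038]
tcp_rot: [[-0.013, 1.0, -0.002], [1.0, 0.013, -0.0], [-0.0, -0.002, -1.0]]
wrist_force: [0.6, 0.7, -0.2]
width: 0.0426
grasp_force: 0.0
```

>>> {"fn": "jog_arm", "kwargs": {"rows": [[0,0,0,0,0,0],[0,0,0,0,0,0],[0,0,0,0,0,0],[0,0,0,0,0,0],[0,0,0,0,0,0],[0,0,0,0,0,0]], "gripper": 1}}

```text
t: 49.65
eef_pos: [0.5552, 0.1121, 0.1057]
tcp_rot: [[-0.014, 1.0, 0.001], [1.0, 0.014, 0.0], [0.0, 0.001, -1.0]]
wrist_force: [-3.3, 0.7, 6.1]
width: 0.0043
grasp_force: 60.6
```

>>> {"fn": "jog_arm", "kwargs": {"rows": [[0,0,-0.01,0,0,0],[0,0,-0.015,0,0,0],[0,0,-0.015,0,0,0],[0,0,-0.024,0,0,0],[0,0,-0.024,0,0,0],[0,0,-0.024,0,0,0],[0,0,-0.0217,0,0,0],[0,0,0,0,0,0],[0,0,0,0,0,0],[0,0,0,0,0,0]]}}

```text
t: 50.48
eef_pos: [0.5546, 0.1119, 0.2041]
tcp_rot: [[-0.014, 1.0, -0.001], [1.0, 0.014, -0.0], [-0.0, -0.001, -1.0]]
wrist_force: [-0.4, 0.2, -3.0]
width: 0.0044
grasp_force: 59.5
```

```bash
python3 -c "
from plan import *
go([(.48,.25,.204,0.8,.3),(.3964,.3963,.204,33.7,.3)])"; python3 scene.py|grep lan
```

```text
t 50.48 p [0.5546 0.1119 0.2041] yaw 0.8 tilt [-0.0008 -0.    ] j [ 5. 10. -9. 71.  0. 94.] w 0.0044 gf 59.504082798957825
7 x [0.0265, -0.0138, 0.0, 0.0, 0.0, -0.0001] -> [0.48  0.25  0.204] 0.8
7 x [0.0314, -0.0083, 0.0, 0.0, 0.0, -0.6836] -> [0.396 0.396 0.204] 33.7
top lan [554.7 -52.5] (175.0, 8.1) yaw -0.2 z [0.139 0.155]
side lan [ 689.5 -173.4] (60.7, 10.1) yaw 89.6 z [0.116 0.162]
side lan [686.  156.8] (64.3, 11.2) yaw 89.5 z [0.115 0.163]
```

>>> {"fn": "jog_arm", "kwargs": {"rows": [[0.0132,-0.0069,0,0,0,0],[0.0265,-0.0138,0,0,0,0],[0.0265,-0.0138,0,0,0,0],[0.0265,-0.0138,0,0,0,0],[0.0265,-0.0138,0,0,0,0],[0.0265,-0.0138,0,0,0,0],[0.0265,-0.0138,0,0,0,0],[0.0132,-0.0069,0,0,0,-0.3418],[0.0314,-0.0083,0,0,0,-0.6836],[0.0314,-0.0083,0,0,0,-0.6836],[0.0314,-0.0083,0,0,0,-0.6836],[0.0314,-0.0083,0,0,0,-0.6836],[0.0314,-0.0083,0,0,0,-0.6836],[0.0314,-0.0083,0,0,0,-0.6836],[0.0157,-0.0042,0,0,0,-0.3418],[0,0,0,0,0,0],[0,0,0,0,0,0],[0,0,0,0,0,0]]}}

```text
t: 52.08
eef_pos: [0.4006, 0.3834, 0.2044]
tcp_rot: [[-0.554, 0.833, 0.0], [0.833, 0.554, -0.001], [-0.001, -0.0, -1.0]]
wrist_force: [0.1, 0.0, -3.1]
width: 0.0042
grasp_force: 59.5
```

```bash
cat > hang.py <<'E'
from plan import *
from fit import *
# stand frame origin (.5345,.3383) yaw 33.7
def held(lo=.20,hi=.27):
    p=np.array(S["eef_pos"])
    for n in("top","side"):
        im,c=shot(n);C=c.reshape(-1,3);C=C[~np.isnan(C[:,0])]
        Q=rot(C,(.5345,.3383),33.7); t=rot(p[None],(.5345,.3383),33.7)[0]
        m=(abs(Q[:,0]-t[0])<.05)&(abs(Q[:,1]-t[1]+.025)<.06)
        L=Q[m&(Q[:,2]>lo)&(Q[:,2]<hi)&(Q[:,1]<t[1]-.012)]
        if len(L)>5:
            print(n,"tcp stand",t.round(4),"strap part: yaw",rect(L)[3],"x",edges(L[:,0]),"y",edges(L[:,1]),"z",edges(L[:,2]))
        R=Q[m&(Q[:,2]>.1)&(Q[:,2]<.2)]
        if len(R)>20: print(n,"body x",edges(R[:,0]),"y",edges(R[:,1]),"z",edges(R[:,2]),rect(R))
if __name__=="__main__":
    h={1:(.481,.4225),2:(.536,.339),3:(.591,.256)}[int(sys.argv[1])]
    x=h[0]-.0138;y=h[1]+.0208; z=float(sys.argv[2])
    go([(x-.0708,y-.047,z,33.7,.2),(x,y,z,33.7,.12),(x,y,z-.037,33.7,.08)]); held()
E
python3 hang.py 1 .205
```

```text
t 52.08 p [0.4006 0.3834 0.2044] yaw 33.64 tilt [ 0.0003 -0.001 ] j [ 37.   9. -10.  71.  -0.  93.] w 0.0042 gf 59.517788887023926
1 x [0.0174, 0.0049, -0.0008, 0.0, 0.0, -0.0085] -> [0.396 0.396 0.205] 33.7
9 x [-0.0, 0.0126, -0.0, 0.0, 0.0, -0.0] -> [0.467 0.443 0.205] 33.7
6 x [0.0, 0.0, 0.0082, 0.0, 0.0, -0.0] -> [0.467 0.443 0.168] 33.7
top tcp stand [-0.0864  0.1118  0.2044] strap part: yaw -87.4 x [-91.4 -90.3 -88.  -83.  -81.9] y [40.6 41.  67.2 97.4 99.1] z [205.5 218.3 248.9 255.2 262. ]
top body x [-122.  -120.2 -103.3  -64.4  -56. ] y [ 43.6  45.6  80.1 119.9 125.4] z [119.2 123.5 174.7 190.9 194.4] (array([-89.1,  85.4]), 86.4, 67.6, -88.8)
side tcp stand [-0.0864  0.1118  0.2044] strap part: yaw -84.5 x [-90.6 -89.8 -86.1 -79.7 -76.7] y [40.8 41.7 62.5 98.1 99.6] z [204.3 209.7 245.8 253.3 255.3]
side body x [-122.3 -119.7 -109.4  -63.3  -53.8] y [ 41.9  43.9  76.8 123.4 128.4] z [117.6 122.  164.1 190.8 194.4] (array([-86.8,  86.4]), 91.4, 75.7, -89.3)
```

>>> {"fn": "jog_arm", "kwargs": {"rows": [[0.01,0,0,0,0,0],[0.01,0,0,0,0,0],[0,0,0,0,0,0],[0,0,0,0,0,0],[0,0.0066,0,0,0,0],[0,0.0132,0,0,0,0],[0,0.0132,0,0,0,0],[0,0.0132,0,0,0,0],[0,0.0132,0,0,0,0],[0,0.0132,0,0,0,0],[0,0.0132,0,0,0,0],[0,0.0132,0,0,0,0],[0,0.0132,0,0,0,0],[0,0.007,0,0,0,0],[0,0,0,0,0,0],[0,0,0,0,0,0],[0,0,0,0,0,0]]}}

```text
t: 53.6
eef_pos: [0.4658, 0.4459, 0.2045]
tcp_rot: [[-0.555, 0.832, -0.001], [0.832, 0.555, -0.001], [-0.0, -0.001, -1.0]]
wrist_force: [0.2, -1.6, -2.3]
width: 0.0045
grasp_force: 59.5
```

```bash
python3 hang.py 1 .205; python3 -c "
from h import *
a,_=shot('top');b,_=shot('side')
cv2.imwrite('pics/h1.png',cv2.hconcat([cv2.resize(a[110:230,70:200],(390,360)),cv2.resize(b[80:200,160:290],(390,360))]))"
```

```text
t 53.6 p [0.4658 0.4459 0.2045] yaw 33.7 tilt [-0.0007 -0.0005] j [38. 18.  1. 73.  0. 94.] w 0.0045 gf 59.514570236206055
6 x [-0.0006, -0.0189, -0.0001, 0.0, 0.0, 0.0001] -> [0.396 0.396 0.205] 33.7
9 x [-0.0, 0.0126, -0.0, 0.0, 0.0, -0.0] -> [0.467 0.443 0.205] 33.7
6 x [0.0, 0.0, 0.0082, 0.0, 0.0, -0.0] -> [0.467 0.443 0.168] 33.7
top tcp stand [0.0025 0.1277 0.2045] strap part: yaw 43.1 x [-18.4 -11.5   3.2  43.4  48. ] y [ 58.3  60.   98.  114.1 115.6] z [204.1 209.1 241.9 255.7 264.4]
top body x [-32.6 -31.1 -14.6  22.3  31.7] y [ 58.9  60.6  93.7 135.8 140.5] z [117.7 123.4 174.3 190.5 194.4] (array([  0.3, 101.1]), 85.8, 68.0, -89.7)
side tcp stand [0.0025 0.1277 0.2045] strap part: yaw 44.4 x [-17.6 -14.6   2.8  33.7  47.7] y [ 56.4  57.5  95.1 111.3 115.3] z [204.5 206.6 242.5 252.  257.7]
side body x [-33.4 -30.9 -20.9  20.1  34.3] y [ 58.   60.2  93.7 139.  144.2] z [119.9 124.1 164.1 191.2 195.3] (array([ -0. , 101.1]), 91.2, 75.8, -86.4)
```

View pics/h1.png

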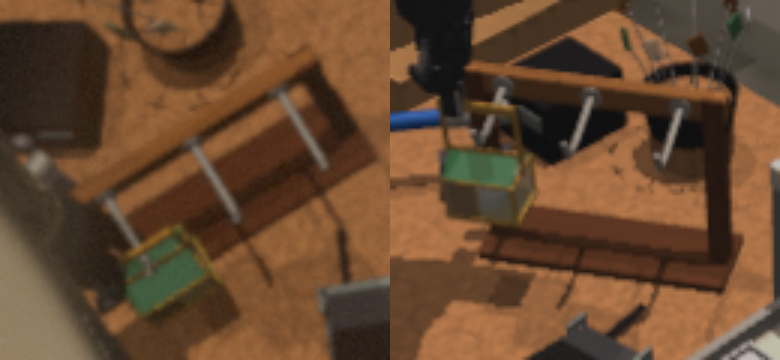

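>>> {"fn": "jog_arm", "kwargs": {"rows": [[0,0.001,0.006,0,0,0],[0,0.001,0.008,0,0,0],[0,0,0.008,0,0,0],[0,0,0.008,0,0,0],[0,0,0.006,0,0,0],[0,0,0,0,0,0],[0,0,0,0,0,0]]}}

```text
t: 54.38
eef_pos: [0.467, 0.4467, 0.1768]
tcp_rot: [[-0.555, 0.832, -0.001], [0.832, 0.555, -0.001], [-0.0, -0.001, -1.0]]
wrist_force: [0.6, 0.5, -3.0]
width: 0.0045
grasp_force: 59.5
```

>>> {"fn": "jog_arm", "kwargs": {"rows": [[0,0,0.002,0,0,0],[0,0,0.002,0,0,0],[0,0,0.002,0,0,0],[0,0,0,0,0,0],[0,0,0,0,0,0]]}}

```text
t: 54.8
eef_pos: [0.4678, 0.4473, 0.1738]
tcp_rot: [[-0.555, 0.832, 0.001], [0.832, 0.555, 0.001], [0.0, 0.001, -1.0]]
wrist_force: [-0.2, 1.5, -0.6]
width: 0.0042
grasp_force: 59.8
```

>>> {"fn": "jog_arm", "kwargs": {"rows": [[0,0,0.001,0,0,0],[0,0,0,0,0,0],[0,0,0,0,0,0]]}}

```text
t: 55.05
eef_pos: [0.4679, 0.4474, 0.1735]
tcp_rot: [[-0.555, 0.832, 0.001], [0.832, 0.555, 0.001], [0.0, 0.002, -1.0]]
wrist_force: [-1.1, -0.7, 4.8]
width: 0.0045
grasp_force: 60.4
```

>>> {"fn": "jog_arm", "kwargs": {"rows": [[0,0,0,0,0,0],[0,0,0,0,0,0],[0,0,0,0,0,0],[0,0,0,0,0,0],[0,0,-0.005,0,0,0],[0,0,-0.015,0,0,0],[0,0,-0.025,0,0,0],[0,0,-0.025,0,0,0],[0,0,-0.025,0,0,0],[0,0,0,0,0,0],[0,0,0,0,0,0]], "gripper": 0.5}}

```text
t: 55.97
eef_pos: [0.4686, 0.4479, 0.2462]
tcp_rot: [[-0.555, 0.832, 0.004], [0.832, 0.555, 0.003], [0.0, 0.004, -1.0]]
wrist_force: [-0.9, -0.3, -0.6]
width: 0.0426
grasp_force: 0.0
```

```bash
python3 -c "
from plan import *
go([(.47,.25,.24,33.7,.4),(.5545,.019,.18,.8,.4)])
from hang import *
held(.195,.235)"; python3 scene.py|grep lan
```

```text
t 55.97 p [0.4686 0.4479 0.2462] yaw 33.7 tilt [0.0035 0.0028] j [38. 17.  5. 78.  0. 94.] w 0.0426 gf 0.0
6 x [-0.0368, -0.0241, 0.0012, 0.0, 0.0, -0.0] -> [0.47 0.25 0.24] 33.7
8 x [-0.0416, 0.0005, 0.0099, 0.0, 0.0, 0.5981] -> [0.554 0.019 0.18 ] 0.8
top tcp stand [0.006  0.1278 0.2462] strap part: yaw 27.7 x [-16.9 -13.8   5.9  45.7  51.9] y [ 58.1  61.2  98.4 110.2 113.9] z [203.7 206.5 216.4 226.6 231.7]
top body x [-27.1 -26.   -7.4  24.7  34.3] y [ 58.9  61.2  97.6 138.6 142.6] z [101.6 108.2 147.2 161.9 181.3] (array([  5.6, 101.6]), 87.7, 66.7, -88.4)
side tcp stand [0.006  0.1278 0.2462] strap part: yaw 20.8 x [-15.7 -14.2   6.7  49.5  55.1] y [ 56.9  58.6  96.8 107.  112.8] z [199.4 205.1 215.6 224.8 227.9]
side body x [-28.9 -25.8 -11.9  26.5  39.7] y [ 58.   59.6  94.9 140.5 145.8] z [101.1 104.7 140.7 168.3 195.2] (array([  6.6, 101.8]), 92.8, 75.2, 89.5)
top lan [553.8 -52.1] (175.5, 8.0) yaw -0.5 z [0.137 0.155]
side lan [554.2 -54.8] (184.7, 17.4) yaw -0.6 z [0.118 0.153]
side lan [686.9 158.1] (64.8, 12.7) yaw -89.6 z [0.113 0.161]
```

>>> {"fn": "jog_arm", "kwargs": {"rows": [[-0.0368,-0.0241,0.0012,0,0,0],[-0.0368,-0.0241,0.0012,0,0,0],[-0.0368,-0.0241,0.0012,0,0,0],[-0.0368,-0.0241,0.0012,0,0,0],[-0.0368,-0.0241,0.0012,0,0,0],[-0.0368,-0.0241,0.0012,0,0,0],[-0.0416,0.0005,0.0099,0,0,0.5981],[-0.0416,0.0005,0.0099,0,0,0.5981],[-0.0416,0.0005,0.0099,0,0,0.5981],[-0.0416,0.0005,0.0099,0,0,0.5981],[-0.0416,0.0005,0.0099,0,0,0.5981],[-0.0416,0.0005,0.0099,0,0,0.5981],[-0.0416,0.0005,0.0099,0,0,0.5981],[-0.0416,0.0005,0.0099,0,0,0.5981],[0,0,0,0,0,0],[0,0,0,0,0,0],[0,0,0,0,0,0]]}}

```text
t: 57.58
eef_pos: [0.5526, 0.0179, 0.1781]
tcp_rot: [[-0.014, 1.0, -0.002], [1.0, 0.014, 0.001], [0.001, -0.002, -1.0]]
wrist_force: [0.5, 1.3, -0.2]
width: 0.0428
grasp_force: 0.0
```

```bash
python3 -c "
from plan import *
go([(.5545,.019,.104,0.8,.2)])"; python3 scene.py
```

```text
t 57.58 p [0.5526 0.0179 0.1781] yaw 0.81 tilt [-0.0017  0.0007] j [ -5.   9. -13.  68.   0.  84.] w 0.0428 gf 0.0
5 x [0.0003, 0.0005, 0.0198, 0.0, 0.0, 0.0004] -> [0.554 0.019 0.104] 0.8
top handle stopframe [-277.4 -274.4 -157.9 -115.1 -112.1] [-37.4 -37.2 -17.7  -1.8   1.1]
top rimpts [-280.2 -251.6 -190.  -101.   -76.7] [-125.2 -118.   -46.    -1.1    2.2]
top lan [553.7 -75.2] (128.7, 7.8) yaw -1.7 z [0.134 0.156]
side handle stopframe [-279.5 -277.3 -161.6 -122.  -113.5] [-38.8 -36.6  -1.8  35.2  38.7]
side rimpts [-322.5 -290.1 -193.  -110.8 -102.5] [-129.5 -123.4   -6.2  120.2  127.3]
side lan [553.7 -53.9] (183.2, 13.5) yaw 0.9 z [0.117 0.152]
```

>>> {"fn": "jog_arm", "kwargs": {"rows": [[0.0003,0.0005,0.0198,0,0,0],[0.0003,0.0005,0.0198,0,0,0],[0.0003,0.0005,0.0198,0,0,0],[0.0003,0.0005,0.0198,0,0,0],[0.0003,0.0005,0.0198,0,0,0],[0,0,0,0,0,0],[0,0,0,0,0,0]]}}

```text
t: 58.27
eef_pos: [0.5543, 0.02, 0.1042]
tcp_rot: [[-0.016, 1.0, -0.002], [1.0, 0.016, 0.0], [0.0, -0.002, -1.0]]
wrist_force: [-0.1, -0.8, 0.5]
width: 0.0425
grasp_force: 0.0
```

>>> {"fn": "jog_arm", "kwargs": {"rows": [[0,0,0,0,0,0],[0,0,0,0,0,0],[0,0,0,0,0,0],[0,0,0,0,0,0],[0,0,0,0,0,0],[0,0,0,0,0,0]], "gripper": 1}}

```text
t: 58.77
eef_pos: [0.5554, 0.019, 0.1059]
tcp_rot: [[-0.014, 1.0, 0.001], [1.0, 0.014, 0.0], [0.0, 0.001, -1.0]]
wrist_force: [-2.4, 1.2, 5.9]
width: 0.0041
grasp_force: 61.2
```

>>> {"fn": "jog_arm", "kwargs": {"rows": [[0,0,-0.01,0,0,0],[0,0,-0.015,0,0,0],[0,0,-0.015,0,0,0],[0,0,-0.024,0,0,0],[0,0,-0.024,0,0,0],[0,0,-0.024,0,0,0],[0,0,-0.0217,0,0,0],[0,0,0,0,0,0],[0,0,0,0,0,0],[0,0,0,0,0,0]]}}

```text
t: 59.6
eef_pos: [0.5547, 0.0188, 0.2043]
tcp_rot: [[-0.014, 1.0, -0.001], [1.0, 0.014, 0.0], [0.0, -0.001, -1.0]]
wrist_force: [-0.1, 0.6, -3.1]
width: 0.0045
grasp_force: 60.0
```

```bash
python3 -c "
from plan import *
go([(.5,.15,.204,0.8,.3),(.4488,.3136,.204,33.7,.3)])"; python3 scene.py|grep lan
```

```text
t 59.6 p [0.5547 0.0188 0.2043] yaw 0.79 tilt [-0.0008  0.    ] j [ -5.   9. -10.  71.  -0.  84.] w 0.0045 gf 60.008840560913086
6 x [0.0293, -0.0118, 0.0001, 0.0, 0.0, -0.0002] -> [0.5   0.15  0.204] 0.8
7 x [0.0331, -0.0014, 0.0, 0.0, 0.0, -0.6836] -> [0.449 0.314 0.204] 33.7
top lan [553.3 -99.3] (84.6, 6.3) yaw 1.6 z [0.139 0.155]
side lan [ 688.9 -173.2] (61.1, 11.0) yaw 88.0 z [0.115 0.163]
```

>>> {"fn": "jog_arm", "kwargs": {"rows": [[0.0147,-0.0059,0,0,0,0],[0.0293,-0.0118,0,0,0,0],[0.0293,-0.0118,0,0,0,0],[0.0293,-0.0118,0,0,0,0],[0.0293,-0.0118,0,0,0,0],[0.0293,-0.0118,0,0,0,0],[0.0147,-0.0059,0,0,0,0],[0.0331,-0.0014,0,0,0,-0.6836],[0.0331,-0.0014,0,0,0,-0.6836],[0.0331,-0.0014,0,0,0,-0.6836],[0.0331,-0.0014,0,0,0,-0.6836],[0.0331,-0.0014,0,0,0,-0.6836],[0.0331,-0.0014,0,0,0,-0.6836],[0.0331,-0.0014,0,0,0,-0.6836],[0,0,0,0,0,0],[0,0,0,0,0,0],[0,0,0,0,0,0]]}}

```text
t: 61.12
eef_pos: [0.4488, 0.3136, 0.2044]
tcp_rot: [[-0.555, 0.832, -0.001], [0.832, 0.555, -0.001], [-0.001, -0.001, -1.0]]
wrist_force: [0.4, -1.0, -2.2]
width: 0.0042
grasp_force: 60.0
```

```bash
python3 hang.py 2 .205|grep -v x\ .-0 
```

```text
t 61.12 p [0.4488 0.3136 0.2044] yaw 33.69 tilt [-0.0005 -0.001 ] j [ 28.   8. -11.  71.  -0.  85.] w 0.0042 gf 60.024245381355286
6 x [0.0, 0.0, 0.0082, 0.0, 0.0, -0.0] -> [0.522 0.36  0.168] 33.7
top tcp stand [-0.085   0.027   0.2044] strap part: yaw 89.9 x [-88.1 -87.7 -85.4 -81.7 -80.4] y [-42.4 -41.6 -17.6  12.1  14.3] z [205.  218.8 248.5 253.5 255.1]
top body x [-119.  -117.8 -102.3  -66.4  -53.3] y [-41.1 -39.3  -5.7  33.9  41.2] z [119.2 122.1 174.5 190.5 193.9] (array([-86. ,   0.7]), 85.9, 67.8, 89.3)
side tcp stand [-0.085   0.027   0.2044] strap part: yaw -87.0 x [-92.6 -90.8 -85.  -78.4 -76. ] y [-43.1 -42.4 -18.4  14.1  14.8] z [201.3 205.3 246.9 262.4 269.3]
side body x [-121.4 -119.4 -109.3  -66.   -53.8] y [-41.9 -39.7  -5.5  37.4  40.7] z [117.1 120.4 165.7 189.8 193.9] (array([-86.8,   0.4]), 86.8, 74.0, 89.3)
```

>>> {"fn": "jog_arm", "kwargs": {"rows": [[-0.0005,0.0066,0,0,0,0],[0,0.0132,0,0,0,0],[0,0.0132,0,0,0,0],[0,0.0132,0,0,0,0],[0,0.0132,0,0,0,0],[0,0.0132,0,0,0,0],[0,0.0132,0,0,0,0],[0,0.0132,0,0,0,0],[0,0.0132,0,0,0,0],[0,0.006,0,0,0,0],[0,0,0,0,0,0],[0,0,0,0,0,0],[0,0,0,0,0,0]]}}

```text
t: 62.3
eef_pos: [0.5226, 0.3624, 0.2047]
tcp_rot: [[-0.555, 0.832, -0.001], [0.832, 0.555, -0.0], [0.0, -0.001, -1.0]]
wrist_force: [-0.2, 0.3, -2.7]
width: 0.0041
grasp_force: 60.0
```

```bash
python3 hang.py 2 .205|egrep "^t|body|strap"
```

```text
t 62.3 p [0.5226 0.3624 0.2047] yaw 33.7 tilt [-0.0008 -0.0005] j [29. 17.  0. 73. -0. 85.] w 0.0041 gf 60.02289891242981
top tcp stand [0.0035 0.0267 0.2047] strap part: yaw 39.6 x [-17.8 -10.3   4.   47.8  52.6] y [-41.8 -39.5  -2.2  11.   13.5] z [204.8 208.1 238.4 253.2 254.8]
top body x [-30.  -28.8 -14.9  21.7  32.6] y [-40.5 -38.9  -5.3  38.4  60.8] z [116.  123.1 173.6 191.  193.7] (array([ 3.2, 10. ]), 103.5, 68.0, -89.7)
side tcp stand [0.0035 0.0267 0.2047] strap part: yaw 45.1 x [-15.7 -13.2   3.3  27.9  38.5] y [-43.2 -41.7  -3.2  13.3  14.2] z [203.6 208.  243.9 259.5 267.5]
side body x [-32.8 -30.7 -19.   16.2  33.4] y [-41.4 -39.5  -2.1  59.3  61.4] z [114.5 121.2 161.8 191.  196.1] (array([1.9, 9.2]), 105.0, 74.6, -90.0)
```

>>> {"fn": "jog_arm", "kwargs": {"rows": [[0,0,0.006,0,0,0],[0,0,0.008,0,0,0],[0,0,0.008,0,0,0],[0,0,0.008,0,0,0],[0,0,0.006,0,0,0],[0,0,0,0,0,0],[0,0,0,0,0,0]]}}

```text
t: 62.98
eef_pos: [0.5227, 0.3624, 0.1771]
tcp_rot: [[-0.555, 0.832, -0.001], [0.832, 0.555, -0.001], [0.0, -0.001, -1.0]]
wrist_force: [0.4, 0.0, -2.9]
width: 0.0045
grasp_force: 60.0
```

>>> {"fn": "jog_arm", "kwargs": {"rows": [[0,0,0.002,0,0,0],[0,0,0.002,0,0,0],[0,0,0.002,0,0,0],[0,0,0,0,0,0],[0,0,0,0,0,0]]}}

```text
t: 63.4
eef_pos: [0.5235, 0.3629, 0.1742]
tcp_rot: [[-0.555, 0.832, 0.001], [0.832, 0.555, 0.001], [-0.0, 0.001, -1.0]]
wrist_force: [-1.3, -0.0, 1.0]
width: 0.0042
grasp_force: 60.4
```

>>> {"fn": "jog_arm", "kwargs": {"rows": [[0,0,0.001,0,0,0],[0,0,0,0,0,0],[0,0,0,0,0,0]]}}

```text
t: 63.65
eef_pos: [0.5236, 0.363, 0.1738]
tcp_rot: [[-0.555, 0.832, 0.002], [0.832, 0.555, 0.001], [-0.0, 0.002, -1.0]]
wrist_force: [-1.8, 0.1, 5.1]
width: 0.0041
grasp_force: 61.1
```

>>> {"fn": "jog_arm", "kwargs": {"rows": [[0,0,0,0,0,0],[0,0,0,0,0,0],[0,0,0,0,0,0],[0,0,0,0,0,0],[0,0,-0.005,0,0,0],[0,0,-0.015,0,0,0],[0,0,-0.025,0,0,0],[0,0,-0.025,0,0,0],[0,0,-0.025,0,0,0],[0,0,0,0,0,0],[0,0,0,0,0,0],[0,0,0,0,0,0]], "gripper": 0.5}}

```text
t: 64.65
eef_pos: [0.523, 0.3626, 0.2438]
tcp_rot: [[-0.555, 0.832, -0.0], [0.832, 0.555, -0.0], [0.0, -0.0, -1.0]]
wrist_force: [0.2, -1.7, -0.3]
width: 0.0424
grasp_force: 0.0
```

```bash
python3 -c "
from plan import *
go([(.48,.2,.25,33.7,.4),(.5545,-.074,.18,.8,.4)])
from hang import *
held(.195,.235)"; python3 scene.py|grep lan
```

```text
t 64.65 p [0.523  0.3626 0.2438] yaw 33.7 tilt [-0. -0.] j [29. 16.  4. 78.  0. 85.] w 0.0424 gf 0.0
6 x [-0.0248, -0.028, -0.0014, 0.0, 0.0, 0.0] -> [0.48 0.2  0.25] 33.7
9 x [-0.0425, -0.0029, 0.0104, 0.0, 0.0, 0.5317] -> [ 0.554 -0.074  0.18 ] 0.8
top tcp stand [0.0039 0.0266 0.2438] strap part: yaw 42.1 x [-18.1 -12.1   5.6  48.3  52.6] y [-41.5 -38.7  -1.7   8.7  13.3] z [203.2 207.1 217.1 226.8 231. ]
top body x [-26.9 -25.6  -7.8  21.5  29.8] y [-41.  -38.1  -0.5  41.2  61.1] z [102.5 110.1 148.2 163.2 175.4] (array([4.1, 9.7]), 104.3, 66.3, -89.3)
side tcp stand [0.0039 0.0266 0.2438] strap part: yaw 44.5 x [-17.5 -14.7   5.6  44.1  51.2] y [-43.6 -42.3  -3.7   6.5  13.8] z [198.7 207.3 216.3 226.1 229.8]
side body x [-30.4 -28.5 -11.7  23.4  37.5] y [-42.  -39.5   0.2  60.1  61.3] z [101.3 105.9 140.8 173.7 196.5] (array([5.9, 9.1]), 105.0, 75.1, 89.9)
top lan [553.4 -98.6] (83.7, 5.7) yaw 1.6 z [0.141 0.157]
side lan [ 689.3 -173.3] (61.1, 11.2) yaw 89.1 z [0.114 0.163]
side lan [ 552.4 -101.6] (90.6, 11.0) yaw 1.1 z [0.117 0.152]
side lan [685.8 155.6] (67.3, 11.3) yaw 89.1 z [0.114 0.158]
```

>>> {"fn": "jog_arm", "kwargs": {"rows": [[-0.0248,-0.028,-0.0014,0,0,0],[-0.0248,-0.028,-0.0014,0,0,0],[-0.0248,-0.028,-0.0014,0,0,0],[-0.0248,-0.028,-0.0014,0,0,0],[-0.0248,-0.028,-0.0014,0,0,0],[-0.0248,-0.028,-0.0014,0,0,0],[-0.0425,-0.0029,0.0104,0,0,0.5317],[-0.0425,-0.0029,0.0104,0,0,0.5317],[-0.0425,-0.0029,0.0104,0,0,0.5317],[-0.0425,-0.0029,0.0104,0,0,0.5317],[-0.0425,-0.0029,0.0104,0,0,0.5317],[-0.0425,-0.0029,0.0104,0,0,0.5317],[-0.0425,-0.0029,0.0104,0,0,0.5317],[-0.0425,-0.0029,0.0104,0,0,0.5317],[-0.0425,-0.0029,0.0104,0,0,0.5317],[0,0,0,0,0,0],[0,0,0,0,0,0],[0,0,0,0,0,0]]}}

```text
t: 66.35
eef_pos: [0.554, -0.0735, 0.1795]
tcp_rot: [[-0.014, 1.0, -0.001], [1.0, 0.014, 0.001], [0.001, -0.001, -1.0]]
wrist_force: [0.3, 0.4, 0.5]
width: 0.0428
grasp_force: 0.0
```

```bash
python3 -c "
from plan import *
go([(.554,-.074,.104,1.2,.2)])"; python3 scene.py|grep lan
```

```text
t 66.35 p [ 0.554  -0.0735  0.1795] yaw 0.81 tilt [-0.0011  0.0008] j [-14.  10. -12.  68.   0.  75.] w 0.0428 gf 0.0
5 x [-0.0001, 0.0, 0.0201, 0.0, 0.0, -0.0114] -> [ 0.554 -0.074  0.104] 1.2
side lan [ 688.8 -173.2] (62.1, 10.2) yaw 88.8 z [0.115 0.162]
side lan [553.2 -99.7] (88.6, 11.2) yaw 0.5 z [0.115 0.154]
side lan [686.7 157.1] (64.7, 12.0) yaw -89.7 z [0.114 0.161]
```

>>> {"fn": "jog_arm", "kwargs": {"rows": [[0,0,0.0201,0,0,0],[0,0,0.0201,0,0,0],[0,0,0.0201,0,0,0],[0,0,0.0201,0,0,0],[0,0,0.0201,0,0,0],[0,0,0,0,0,0],[0,0,0,0,0,0]]}}

```text
t: 67.03
eef_pos: [0.5537, -0.0725, 0.1042]
tcp_rot: [[-0.016, 1.0, -0.002], [1.0, 0.016, 0.001], [0.001, -0.002, -1.0]]
wrist_force: [0.0, -0.0, -0.2]
width: 0.0429
grasp_force: 0.0
```

>>> {"fn": "jog_arm", "kwargs": {"rows": [[0,0,0,0,0,0],[0,0,0,0,0,0],[0,0,0,0,0,0],[0,0,0,0,0,0],[0,0,0,0,0,0],[0,0,0,0,0,0]], "gripper": 1}}

```text
t: 67.53
eef_pos: [0.5547, -0.0738, 0.1059]
tcp_rot: [[-0.014, 1.0, 0.001], [1.0, 0.014, 0.0], [0.0, 0.001, -1.0]]
wrist_force: [-3.0, 0.1, 5.4]
width: 0.0044
grasp_force: 61.2
```

>>> {"fn": "jog_arm", "kwargs": {"rows": [[0,0,-0.01,0,0,0],[0,0,-0.015,0,0,0],[0,0,-0.015,0,0,0],[0,0,-0.024,0,0,0],[0,0,-0.024,0,0,0],[0,0,-0.024,0,0,0],[0,0,-0.0217,0,0,0],[0,0,0,0,0,0],[0,0,0,0,0,0],[0,0,0,0,0,0]]}}

```text
t: 68.37
eef_pos: [0.554, -0.0737, 0.2043]
tcp_rot: [[-0.014, 1.0, -0.001], [1.0, 0.014, 0.0], [0.0, -0.001, -1.0]]
wrist_force: [0.0, -0.0, -2.8]
width: 0.004
grasp_force: 60.0
```

```bash
python3 -c "
from plan import *
go([(.51,.07,.204,0.8,.3),(.5043,.2304,.204,33.7,.3)])"; python3 scene.py|grep lan
```

```text
t 68.37 p [ 0.554  -0.0737  0.2043] yaw 0.8 tilt [-0.0009  0.0003] j [-14.   9. -10.  71.   0.  75.] w 0.004 gf 59.952905774116516
7 x [0.0275, -0.008, 0.0001, 0.0, 0.0, -0.0001] -> [0.51  0.07  0.204] 0.8
7 x [0.0302, 0.0069, 0.0, 0.0, 0.0, -0.6836] -> [0.504 0.23  0.204] 33.7
side lan [ 688.9 -173.3] (60.6, 8.9) yaw -89.7 z [0.115 0.161]
side lan [686.  155.8] (61.2, 12.7) yaw 85.4 z [0.115 0.159]
```

>>> {"fn": "jog_arm", "kwargs": {"rows": [[0.0138,-0.004,0,0,0,0],[0.0275,-0.008,0,0,0,0],[0.0275,-0.008,0,0,0,0],[0.0275,-0.008,0,0,0,0],[0.0275,-0.008,0,0,0,0],[0.0275,-0.008,0,0,0,0],[0.0275,-0.008,0,0,0,0],[0.0137,-0.004,0,0,0,0],[0.0302,0.0069,0,0,0,-0.6836],[0.0302,0.0069,0,0,0,-0.6836],[0.0302,0.0069,0,0,0,-0.6836],[0.0302,0.0069,0,0,0,-0.6836],[0.0302,0.0069,0,0,0,-0.6836],[0.0302,0.0069,0,0,0,-0.6836],[0.0302,0.0069,0,0,0,-0.6836],[0,0,0,0,0,0],[0,0,0,0,0,0],[0,0,0,0,0,0]]}}

```text
t: 69.97
eef_pos: [0.5043, 0.2301, 0.2043]
tcp_rot: [[-0.555, 0.832, -0.001], [0.832, 0.555, -0.001], [-0.0, -0.001, -1.0]]
wrist_force: [-0.1, 0.2, -2.6]
width: 0.0042
grasp_force: 60.0
```

```bash
python3 hang.py 3 .205|egrep "^t|body|strap"
```

```text
t 69.97 p [0.5043 0.2301 0.2043] yaw 33.69 tilt [-0.0008 -0.0009] j [ 18.   9. -10.  71.  -0.  74.] w 0.0042 gf 59.970919489860535
top tcp stand [-0.0851 -0.0733  0.2043] strap part: yaw -83.5 x [-91.2 -88.9 -86.  -81.3 -80.6] y [-141.5 -140.6 -117.4  -93.   -87.7] z [206.7 223.8 248.3 253.1 255.2]
top body x [-118.8 -117.2 -104.4  -70.7  -54.1] y [-140.  -136.9 -107.2  -67.8  -61.2] z [118.8 123.8 174.3 191.2 194.6] (array([ -85.5, -100.5]), 82.0, 66.5, -88.9)
side tcp stand [-0.0851 -0.0733  0.2043] strap part: yaw 89.9 x [-93.6 -91.3 -85.9 -78.5 -77.1] y [-143.8 -143.2 -117.   -85.8  -85.4] z [203.4 215.1 244.5 254.9 268.4]
side body x [-121.7 -119.9 -110.2  -65.4  -53. ] y [-142.2 -140.6 -106.1  -63.1  -59.7] z [117.7 120.9 165.1 188.9 193.2] (array([-85.4, -99.9]), 87.0, 76.3, -89.4)
```

Mid at y ≈ −100, as wanted. Slide in.

>>> {"fn": "jog_arm", "kwargs": {"rows": [[0,0.0066,0,0,0,0],[0,0.0132,0,0,0,0],[0,0.0132,0,0,0,0],[0,0.0132,0,0,0,0],[0,0.0132,0,0,0,0],[0,0.0132,0,0,0,0],[0,0.0132,0,0,0,0],[0,0.0132,0,0,0,0],[0,0.0132,0,0,0,0],[0,0.006,0,0,0,0],[0,0,0,0,0,0],[0,0,0,0,0,0],[0,0,0,0,0,0]]}}

```text
t: 71.15
eef_pos: [0.578, 0.2793, 0.2047]
tcp_rot: [[-0.555, 0.832, -0.001], [0.832, 0.555, -0.0], [0.0, -0.001, -1.0]]
wrist_force: [-0.3, -0.8, -2.7]
width: 0.0042
grasp_force: 60.0
```

```bash
python3 hang.py 3 .205|egrep "^t|body|strap"
```

```text
t 71.15 p [0.578  0.2793 0.2047] yaw 33.7 tilt [-0.0008 -0.0004] j [20. 18.  1. 73. -0. 76.] w 0.0042 gf 59.96836602687836
top tcp stand [ 0.0034 -0.0733  0.2047] strap part: yaw 49.9 x [-17.4 -11.7   3.2  34.4  38.5] y [-143.5 -142.  -103.1  -92.9  -87.7] z [207.6 208.9 245.5 254.  254.6]
top body x [-31.  -29.2 -16.7  19.2  25.8] y [-142.2 -138.9 -107.3  -65.1  -60.1] z [120.5 123.7 174.6 191.3 194.5] (array([  -2.2, -101.2]), 85.4, 58.8, 89.2)
side tcp stand [ 0.0034 -0.0733  0.2047] strap part: yaw 40.9 x [-18.7 -14.    4.6  29.3  37.2] y [-143.1 -142.6 -104.2  -86.2  -85.5] z [204.4 207.9 242.7 253.8 266.1]
side body x [-33.6 -31.6 -20.6  14.7  32.3] y [-141.7 -139.7 -100.8  -41.3  -38.9] z [110.3 120.6 163.5 190.6 196.4] (array([  0.6, -90.5]), 104.9, 73.5, 88.8)
```

>>> {"fn": "jog_arm", "kwargs": {"rows": [[0,0,0.006,0,0,0],[0,0,0.008,0,0,0],[0,0,0.008,0,0,0],[0,0,0.008,0,0,0],[0,0,0.006,0,0,0],[0,0,0,0,0,0],[0,0,0,0,0,0]]}}

```text
t: 71.83
eef_pos: [0.578, 0.2793, 0.1771]
tcp_rot: [[-0.555, 0.832, -0.001], [0.832, 0.555, -0.001], [0.0, -0.001, -1.0]]
wrist_force: [0.8, -0.0, -2.3]
width: 0.0041
grasp_force: 60.0
```

>>> {"fn": "jog_arm", "kwargs": {"rows": [[0,0,0.002,0,0,0],[0,0,0.002,0,0,0],[0,0,0.002,0,0,0],[0,0,0.001,0,0,0],[0,0,0,0,0,0],[0,0,0,0,0,0]]}}

```text
t: 72.33
eef_pos: [0.579, 0.2797, 0.1739]
tcp_rot: [[-0.555, 0.832, 0.002], [0.832, 0.555, 0.001], [-0.0, 0.002, -1.0]]
wrist_force: [-2.2, 0.0, 4.1]
width: 0.0045
grasp_force: 60.9
```

>>> {"fn": "jog_arm", "kwargs": {"rows": [[0,0,0,0,0,0],[0,0,0,0,0,0],[0,0,0,0,0,0],[0,0,0,0,0,0],[0,0,-0.005,0,0,0],[0,0,-0.015,0,0,0],[0,0,-0.025,0,0,0],[0,0,-0.025,0,0,0],[0,0,-0.025,0,0,0],[0,0,-0.025,0,0,0],[-0.025,-0.025,0,0,0,0],[-0.025,-0.025,0,0,0,0],[-0.025,-0.025,0,0,0,0],[-0.025,-0.025,0,0,0,0],[-0.025,-0.025,0,0,0,0],[-0.025,-0.025,0,0,0,0],[-0.025,-0.025,0,0,0,0],[-0.025,-0.025,0,0,0,0],[0,0,0,0,0,0],[0,0,0,0,0,0]], "gripper": 0.5}}

```text
t: 74.0
eef_pos: [0.5372, 0.0705, 0.2638]
tcp_rot: [[-0.553, 0.833, 0.002], [0.833, 0.553, 0.0], [-0.001, 0.002, -1.0]]
wrist_force: [-0.3, 0.8, -0.8]
width: 0.0429
grasp_force: 0.0
```

```bash
python3 -c "
from hang import *
for n in('top','side'):
    im,c=shot(n,n+'9.png');C=c.reshape(-1,3);C=C[~np.isnan(C[:,0])]
    Q=rot(C,(.5345,.3383),33.7)
    for y in(.1,0,-.1):
        R=Q[(abs(Q[:,0])<.05)&(abs(Q[:,1]-y)<.05)&(Q[:,2]>.08)&(Q[:,2]<.165)]
        if len(R): print(n,y,rect(R),edges(R[:,2]))
"; python3 scene.py
```

```text
top 0.1 (array([  3.2, 100.8]), 85.9, 68.2, -87.2) [ 89.4  93.  144.5 160.4 163.7]
top 0 (array([4.2, 0.1]), 84.4, 66.1, -88.4) [ 87.4  92.6 145.6 160.7 163.1]
top -0.1 (array([  -0.7, -100.3]), 86.3, 56.2, -89.0) [ 90.6 100.3 149.3 160.6 162.6]
side 0.1 (array([  7.3, 101.2]), 89.6, 77.0, 88.8) [ 88.4  91.8 134.7 160.3 163.7]
side 0 (array([ 2.9, -0.4]), 86.1, 74.1, 90.0) [ 86.3  90.6 133.9 159.8 162.8]
side -0.1 (array([  1.8, -99.4]), 87.7, 70.8, -87.3) [ 87.4  90.4 133.9 159.4 162.2]
top handle stopframe [-277.7 -277.3 -272.1 -265.2 -264.9] [-17.7 -17.7  -0.3  17.   17.3]
top rimpts [-280.1 -250.2 -172.5 -101.2  -44.7] [-125.5 -111.1  -11.    58.8   69.1]
side handle stopframe [-280.4 -279.5 -275.4 -267.6 -266.6] [-19.6 -18.2  -3.6  14.4  15.3]
side rimpts [-326.6 -307.  -191.5 -101.8 -100.1] [-125.1 -111.9   -0.6  116.6  125.7]
side lan [ 689.5 -173.1] (60.8, 13.2) yaw 88.9 z [0.115 0.163]
side lan [687.6 157. ] (62.5, 13.3) yaw 85.5 z [0.112 0.16 ]
```

View pics/side9.png

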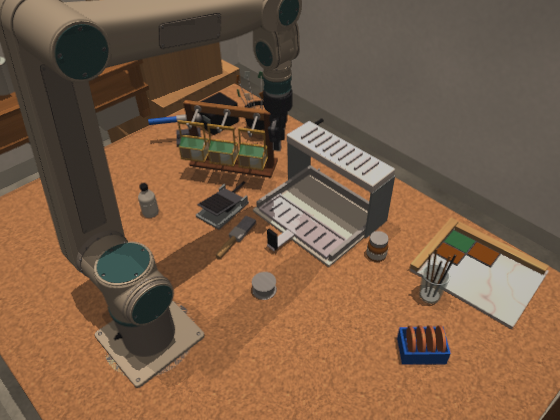

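>>> {"fn": "jog_arm", "kwargs": {"rows": [[0,0,0,0,0,0],[0,0,0,0,0,0],[0,0,0,0,0,0],[0,0,0,0,0,0],[0,0,0,0,0,0],[0,0,0,0,0,0],[0,0,0,0,0,0],[0,0,0,0,0,0],[0,0,0,0,0,0],[0,0,0,0,0,0],[0,0,0,0,0,0],[0,0,0,0,0,0],[0,0,0,0,0,0],[0,0,0,0,0,0],[0,0,0,0,0,0],[0,0,0,0,0,0],[0,0,0,0,0,0],[0,0,0,0,0,0],[0,0,0,0,0,0],[0,0,0,0,0,0]]}}

```text
t: 75.87
eef_pos: [0.5369, 0.0715, 0.2626]
tcp_rot: [[-0.555, 0.832, -0.0], [0.832, 0.555, 0.0], [0.0, -0.0, -1.0]]
wrist_force: [-0.2, -0.3, -0.3]
width: 0.0426
grasp_force: 0.0
```

>>> {"fn": "jog_arm", "kwargs": {"rows": [[0,0,0,0,0,0],[0,0,0,0,0,0],[0,0,0,0,0,0],[0,0,0,0,0,0],[0,0,0,0,0,0],[0,0,0,0,0,0],[0,0,0,0,0,0],[0,0,0,0,0,0],[0,0,0,0,0,0],[0,0,0,0,0,0],[0,0,0,0,0,0],[0,0,0,0,0,0],[0,0,0,0,0,0],[0,0,0,0,0,0],[0,0,0,0,0,0],[0,0,0,0,0,0],[0,0,0,0,0,0],[0,0,0,0,0,0],[0,0,0,0,0,0],[0,0,0,0,0,0]]}}

```text
t: 77.53
eef_pos: [0.5369, 0.0715, 0.2626]
tcp_rot: [[-0.555, 0.832, 0.0], [0.832, 0.555, -0.0], [-0.0, -0.0, -1.0]]
wrist_force: [0.4, -0.3, 0.3]
width: 0.0424
grasp_force: 0.0
```

```bash
python3 -c "
from hang import *
for n in('top','side'):
    im,c=shot(n);C=c.reshape(-1,3);C=C[~np.isnan(C[:,0])]
    Q=rot(C,(.5345,.3383),33.7)
    for y in(.1,0,-.1):
        R=Q[(abs(Q[:,0])<.05)&(abs(Q[:,1]-y)<.05)&(Q[:,2]>.08)&(Q[:,2]<.165)]
        if len(R): print(n,y,rect(R))
print(env.sign_off())"
```

```text
top 0.1 (array([  3.6, 101.4]), 87.5, 67.1, -87.2)
top 0 (array([2.9, 0.5]), 85.2, 64.2, -86.3)
top -0.1 (array([  -0.7, -100.4]), 86.1, 55.8, -89.7)
side 0.1 (array([  8. , 100.4]), 88.6, 76.2, -89.8)
side 0 (array([3.8, 0.7]), 85.2, 75.3, 88.4)
side -0.1 (array([  3.9, -99.3]), 88.2, 73.6, -88.0)
the job is handed in; nothing more can be done
None
```

I handed the job in at about 78 s; no verdict came back. By the last pictures and force readings, all three lanterns had their treadle-pressed stay under the lamp (about 2.7 s at the stop), and each now hangs still from its own hook, with the tray drawn out about 150 mm and the treadle up.

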